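Crush a frozen sample in a hand pulveriser with a mallet

TASK

Crush the frozen sample in the pulveriser with the blue cap: take the mallet by its handle and give the blue pestle at least three sharp blows, square and centred, each driving it fully down, lifting the mallet at least 3 cm clear after every blow so that the pestle springs right back up. Then set the mallet gently back on the sea-green mat, standing on its face as it was, and let go. Do not push down the orange or white pestles or press on the pulverisers with the gripper, and leave the bottles, tube rack and tip box where they stand.

Things in the scene. Friction and masses are not known exactly. Their poses are not given: they have to be found in the camera images.
- cap_blue (a point): flat top, 33 mm across, of the BLUE cap of a pulveriser's pestle: this point is the centre of the top, about 120 mm above the bench while the pestle is up; it moves with the pestle; the frozen sample is in this one
- cap_orange (a point): flat top, 33 mm across, of the orange cap of a pulveriser's pestle: this point is the centre of the top, about 120 mm above the bench while the pestle is up; it moves with the pestle; empty
- cap_white (a point): flat top, 33 mm across, of the white cap of a pulveriser's pestle: this point is the centre of the top, about 120 mm above the bench while the pestle is up; it moves with the pestle; empty
- pestle_blue (a joint): how far the blue pestle is pushed down, m: 0 = fully up, 0.025 = hard against its stop; its spring pushes it up with about 4 N at the top and 8.5 N at the stop and brings it back by itself. Slow pressing does not crush the sample: a sharp blow starts a few cm above the cap and drives the pestle down at well over 0.1 m/s (0.2 to 0.5 m/s is right), following through to the stop
- pestle_orange (a joint): how far the orange pestle is pushed down, m: 0 = fully up, 0.025 = hard against its stop; its spring pushes it up with about 4 N at the top and 8.5 N at the stop and brings it back by itself
- pestle_white (a joint): how far the white pestle is pushed down, m: 0 = fully up, 0.025 = hard against its stop; its spring pushes it up with about 4 N at the top and 8.5 N at the stop and brings it back by itself
- mortar_blue: stainless hand tissue pulveriser with the blue cap, standing fixed on the cooling plate: round mortar, foot 68 mm across, body 54 mm across, 66 mm tall, with a sprung pestle in its top whose cap (33 mm across, 14 mm thick) tops out 108 mm above the origin. Origin: centre of the foot's underside, 12 mm above the bench; z up
- mortar_orange: stainless hand tissue pulveriser with the orange cap, standing fixed on the cooling plate: round mortar, foot 68 mm across, body 54 mm across, 66 mm tall, with a sprung pestle in its top whose cap (33 mm across, 14 mm thick) tops out 108 mm above the origin. Origin: centre of the foot's underside, 12 mm above the bench; z up
- mortar_white: stainless hand tissue pulveriser with the white cap, standing fixed on the cooling plate: round mortar, foot 68 mm across, body 54 mm across, 66 mm tall, with a sprung pestle in its top whose cap (33 mm across, 14 mm thick) tops out 108 mm above the origin. Origin: centre of the foot's underside, 12 mm above the bench; z up
- plate: aluminium cooling plate, 108 (x) x 290 (y) x 12 mm, fixed to the bench, carrying the three pulverisers in a row along its y at -84, 0 and +84 mm, colours in any order. Origin: centre of the underside, bench level
- mallet: nylon mallet, 0.34 to 0.61 kg, standing on its lower face on the mat. Head: upright cylinder 44 mm across, 90 mm tall, white ends, dark middle. Handle: dark red, level, 24 mm wide, 28 mm tall, axis 45 mm above the lower face, along +x from 34 to 161 mm from the head's axis. Origin: centre of the lower face; z up the head. Mass centre about 10 mm from the head's axis: it stands alone
- mallet_face (a point): centre of the mallet's lower face (the mallet's origin), the face to strike with
- mallet_grip (a point): place to grip the handle from above with the fingers closing across its 24 mm width: on the handle's axis, 68 mm from the head's axis and 45 mm above the lower face; here the gripper's body clears the head. A firm grip (100 N or more) is needed or the mallet turns in the fingers
- mat: sea-green silicone mat, 150 x 150 x 3 mm, fixed to the bench, where the mallet stands. Origin: centre of the underside; its top is 3 mm up
- medium_bottle: bystander, loose: square bottle of pink medium with a white cap, 74 x 74 mm, 156 mm tall. Origin: centre of the underside
- small_bottle: bystander, loose: round pink bottle with a white cap, 57 mm across, 107 mm tall. Origin: centre of the underside
- tube_rack: bystander, loose: dark blue rack, 84 x 84 mm, 65 mm tall, with five tubes (yellow and green caps) standing up to 124 mm. Origin: centre of the underside
- tip_box: bystander, loose: blue pipette-tip box with a clear lid, 84 (x) x 122 (y) mm, 64 mm tall, beside the mat. Origin: centre of the underside
Mind the look-alikes: they are no part of the job. Of the things that look like the mallet, take the one that is farthest to the robot's right at the start.

How it is judged:
On the way, in this order (a step that is already met when the one before it is completed fails the run):
1. the mallet is lifted off the mat in the gripper (height (world z) of mallet above 0.04 m and contact force between the fingers and mallet above 1 N), for 0.1 s.
2. first blow: the mallet's lower face drives the blue pestle down at more than 0.1 m/s (seen between 0.5 and 21.5 mm of its travel), centred within 12 mm and square within 0.2 rad (value of joint pestle_blue between 0.0005 and 0.0215 m and velocity of joint pestle_blue above 0.1 m/s and z of mallet_face in the frame of cap_blue below 0.006 m and horizontal distance between mallet_face and cap_blue below 0.012 m and angle between mallet's own z axis and vertical below 0.2 rad).
3. first blow: the blue pestle is driven home (more than 21.5 of its 25 mm) (value of joint pestle_blue above 0.0215 m).
4. after the first blow the mallet is lifted at least 20 mm clear and the blue pestle is back up (under 2 mm) (value of joint pestle_blue below 0.002 m and z of mallet_face in the frame of cap_blue above 0.02 m), for 0.1 s.
5. second blow: the mallet's lower face drives the blue pestle down at more than 0.1 m/s (seen between 0.5 and 21.5 mm of its travel), centred within 12 mm and square within 0.2 rad (all of step 2).
6. second blow: the blue pestle is driven home (more than 21.5 of its 25 mm) (value of joint pestle_blue above 0.0215 m).
7. after the second blow the mallet is lifted at least 20 mm clear and the blue pestle is back up (under 2 mm) (all of step 4), for 0.1 s.
8. third blow: the mallet's lower face drives the blue pestle down at more than 0.1 m/s (seen between 0.5 and 21.5 mm of its travel), centred within 12 mm and square within 0.2 rad (all of step 5).
9. third blow: the blue pestle is driven home (more than 21.5 of its 25 mm) (value of joint pestle_blue above 0.0215 m).
10. after the third blow the mallet is lifted at least 20 mm clear and the blue pestle is back up (under 2 mm) (all of step 7), for 0.1 s.
At the end, for the whole second after the job is handed in: The mallet stands alone and still on the mat on its lower face (tilt under 0.1 rad, face centre within 55 mm of the mat centre along each mat axis, under 6 mm above the bench); all pestles up (under 2 mm); the four bystanders within 20 mm of their starts and upright within 0.1 rad (angle between each of mallet, medium_bottle, small_bottle, tube_rack, tip_box's own z axis and vertical below 0.1 rad and x of mallet_face in the frame of mat between -0.055 and 0.055 m and y of mallet_face in the frame of mat between -0.055 and 0.055 m and z of mallet_face in the frame of mat below 0.006 m and linear speed of mallet below 0.02 m/s and value of joint each of pestle_blue, pestle_orange, pestle_white below 0.002 m and distance of each of medium_bottle, small_bottle, tube_rack, tip_box from where it was at the start of the episode below 0.02 m); the robot touches nothing.
It fails at once if an orange or white pestle is pushed down by more than 3 mm (value of joint any of pestle_orange, pestle_white above 0.003 m).
It fails at once if the gripper or arm itself pushes on a pulveriser (contact force between any of the fingers, the arm and mortar_blue above 2 N or contact force between any of the fingers, the arm and mortar_orange above 2 N or contact force between any of the fingers, the arm and mortar_white above 2 N).
It fails at once if a bystander (bottle, tube rack, tip box) is shifted by more than 20 mm or tipped by more than 0.3 rad (distance of any of medium_bottle, small_bottle, tube_rack, tip_box from where it was at the start of the episode above 0.02 m or angle between any of medium_bottle, small_bottle, tube_rack, tip_box's own z axis and vertical above 0.3 rad).
It fails at once if the mallet is dropped or thrown: it moves faster than 0.5 m/s with no finger on it (contact force between the fingers and mallet below 0.05 N and linear speed of mallet above 0.5 m/s).
It also fails if it takes over 54 s, if anything falls off the work surface, if the arm or the gripper's body presses on something with over 40 N, if the wrist force passes 120 N, or if a joint passes its speed limit or range.

ROBOT

A 7-joint arm with a two-finger parallel gripper is mounted at the origin on the work surface. World frame = base frame: x ahead of the robot, y to its left, z up, the work surface at z = 0. Lengths are in m, angles in rad, forces in N, time in s.
With the tool pointing down it reaches from about 0.4 to 0.925 m from the base axis. Payload 5.6 kg.
Tool frame: the origin (TCP) lies midway between the tips of the shut fingers; the grasp point (between the pads) lies r.grasp_offset behind it (r.grasp_offset is the distance from the TCP to the grasp point, in m); x points along the fingers, y is the direction in which the jaws open and shut, and the axes are right-handed (so a half turn about x gives the same grasp; the last joint's range is limited). The gripper opens to 85 mm and grips with 20 to 120 N. Pads are 22 mm wide; open, the fingers measure 114 mm over their backs; the gripper's body (76 mm by 85 mm) begins 54 mm behind the grasp point. The pads swing forward as they close: fully open they stand 13 mm farther back than shut.
Start: joints at [1.265, 0.468, -0.012, 1.603, 0.006, 1.071, -0.056], TCP at [0.169, -0.628, 0.231] pointing down, gripper open.
Joint ranges: [-2.53, 2.53], [-0.31, 2.02], [-1.57, 1.55], [0.28, 2.44], [-1.29, 4.43], [0.15, 1.84], [-2.92, 2.92]. Speed limits (rad/s): [2.57, 2.57, 3.14, 3.14, 3.14, 3.14, 3.14].

INTERFACE

Orientations are given as a unit quaternion [w, x, y, z].
In Python, from plant import r gives the robot as it stands.
- The arm moves only by the tool step_arm, never from a script. Its argument "moves" is a list of rows, each a list of 3 entries, a list of its own where there are three numbers: the opening, from 0 (shut) to 1 (fully open), then the shift along the tool's x, y, z in m, then the turn about the tool's x in rad. A call has 1 to 12 rows; each row is the pose to reach, as a shift and turn from the pose commanded when the call began, along the tool's axes at that moment; what a row does not reach only later rows make up. A row lasts 1/12 s, in which the tool goes at most 41.7 mm and 7.16 degrees, less where a joint would pass 70% of its speed; a pose out of reach is approached as far as the arm can. A call with a gripper value outside its range is refused whole. The fingers move at their own pace and stop on an object; the grip force is fixed at half the most. Time passes only in rows, so rows that repeat a pose let the fingers close. It gives the time, the measured TCP pose, the force and the opening at its end, in the units of the state.
- r.state(): the state, without advancing time (a new reading comes with each control period).
- r.read_camera(name): name is "scene" or "side" or "wrist"; returns a dict with "pixels" (480x640x3 uint8, red, green, blue), "mtx" (3x3 intrinsics, pixels), "R" (3x3) and "t" (3): a world point X has camera coordinates R X + t. Camera axes: x right, y down, z forward; pixel columns grow to the right and rows downward; lengths in m; the calibration is good to about 2 mm. A picture is of the moment at which its call begins. There is no depth.
- r.hand_in(): hands the job in, once; it reports no verdict.
Trained networks look in a picture, given as the dict that the camera call returned (one of the last four; its "shot" number tells which), for a name from the list of things; names that differ only in an ending like _2 or _b are one class to them, and where a whole thing is asked for, a point or a joint stands for the part that bears it (a point fixed in the world has none). Each returns a list of dicts, best first, with "score" (0 to 1); they miss things now and then, are a little off and sometimes report something else, mostly with a low value. They report only what shows in the picture. A call takes as long as a camera call. They do not tell look-alikes from the thing itself.
- r.outline_of(picture, label): "region" (480x640 bool, what is visible of it) and "uv" ([column, row] in pixels, amid what is visible of it).
- r.place_of(picture, label): "uv" ([column, row] in pixels: a listed point, or the origin of a listed thing).
The state is a dict: "clock": time; "q": joint angles; "qd": joint speeds; "tau": joint torques, N m; "position": TCP position; "tool_rot": TCP orientation; "ft_force": force on the tool from outside, world axes, zero at the start; "wrist_torque": the same for the moment, N m; "finger_gap": opening from 0.0 (shut) to 1.0 (fully open).
Only numpy, scipy, OpenCV 4.12 (cv2) and the standard library are available. Lean on these libraries where they do the work, as an engineer would, in place of code of your own. Each camera call takes 0.05 s, during which the arm holds its last target. There are 200 camera calls.

## Working session

There is one attempt and no reset: what is moved stays moved. The work goes in short steps, Python scripts to look and compute and a tool call to move; the robot and the scene stay as the last step left them, time stands still between calls to the robot, and variables do not carry over. Pictures are saved under pics/ and viewed, about 8 in all and at most 12, crops included, and the job is handed in when it is done.

Besides the shell and the picture viewer there is one more tool, called after "Emit:" by a JSON object that holds its "op" and its "data". step_arm: Moves the arm, as the interface text tells. Its arguments: {"type":"object","properties":{"moves":{"type":"array","items":{"type":"array"}}},"required":["moves"]}

```bash
ls; mkdir -p pics; python3 - <<'E'
from plant import r
import cv2,numpy as np,pickle
s=r.state();print(s, r.grasp_offset)
P={}
for c in ["scene","side"]:
    p=r.read_camera(c);P[c]=p
    cv2.imwrite(f"pics/{c}0.png",p["pixels"][:,:,::-1])
    print(c,p["mtx"].tolist(),p["R"].tolist(),p["t"].tolist())
    for l in ["cap_blue","cap_orange","cap_white","mallet_face","mallet_grip","mallet","mat","plate","tip_box","tube_rack","small_bottle","medium_bottle"]:
        print(l,[(np.round(d["uv"]).tolist(),round(d["score"],2)) for d in r.place_of(p,l)])
pickle.dump(P,open("p0.pkl","wb"))
E
```

```text
pics
{'clock': 0.0, 'q': array([ 1.26500673,  0.46839382, -0.0115708 ,  1.60364602,  0.00600108,
        1.07136745, -0.05629479]), 'qd': array([-8.53433153e-04,  2.01324469e-04,  2.25981939e-04, -1.57978780e-04,
        9.39568611e-05,  1.40055824e-03,  8.80009224e-04]), 'tau': array([ 1.31508214e-04, -5.32389843e+01,  2.15800077e-02, -2.51299846e+01,
        1.13970693e-02,  7.73990614e-03, -1.50575335e-05]), 'position': array([ 0.16862306, -0.62716733,  0.23031823]), 'tool_rot': array([-0.09199686, -0.70088426, -0.09322836,  0.70114642]), 'ft_force': array([0.3042529 , 0.097352  , 0.59039647]), 'wrist_torque': array([ 0.05770631,  0.00782135, -0.0051719 ]), 'finger_gap': 0.9960898915799544} 0.0187
scene [[564.6735495347375, 0.0, 327.61216939960354], [0.0, 564.6735495347375, 248.96572798558915], [0.0, 0.0, 1.0]] [[0.335964735295347, 0.9417936325316815, -0.012347079035475857], [0.7239766553711938, -0.26660418517955253, -0.6362232398476863], [-0.6024827791028281, 0.2048095753804684, -0.7714062086326539]] [-0.1537498545108329, -0.287777205650454, 1.3812093233257943]
cap_blue [([462.0,
[... 989 characters left out ...]
, 0.8475832155561154]
cap_blue [([247.0, 294.0], 0.85), ([257.0, 338.0], 0.66)]
cap_orange [([325.0, 328.0], 0.59), ([265.0, 264.0], 0.52)]
cap_white [([274.0, 243.0], 0.56), ([265.0, 307.0], 0.37)]
mallet_face [([365.0, 238.0], 0.96), ([316.0, 424.0], 0.84), ([363.0, 240.0], 0.2)]
mallet_grip [([354.0, 212.0], 0.89), ([357.0, 402.0], 0.63)]
mallet [([316.0, 425.0], 0.94), ([366.0, 239.0], 0.76)]
mat [([368.0, 237.0], 0.81)]
plate [([267.0, 313.0], 0.63)]
tip_box [([426.0, 251.0], 0.96)]
tube_rack [([193.0, 332.0], 0.67), ([356.0, 210.0], 0.17)]
small_bottle [([222.0, 281.0], 0.63), ([249.0, 293.0], 0.28)]
medium_bottle [([325.0, 332.0], 0.86), ([272.0, 241.0], 0.69), ([194.0, 334.0], 0.21)]
```

View pics/scene0.png

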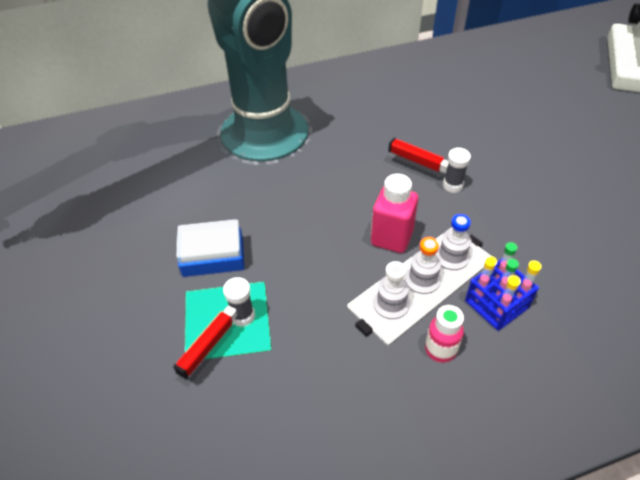

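View pics/side0.png

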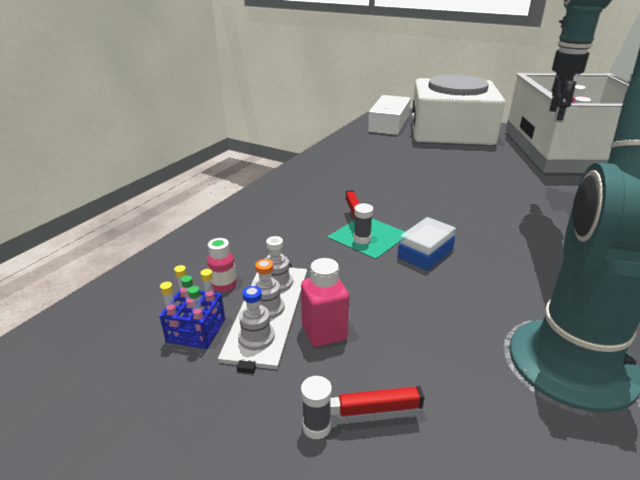

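```bash
cat > h.py <<'E'
import numpy as np,cv2,pickle
def at(p,uv,z):
    "world point at height z seen at uv"
    C=-p["R"].T@p["t"]; d=p["R"].T@np.linalg.inv(p["mtx"])@np.array([*uv,1.])
    return C+d*(z-C[2])/d[2]
def tri(pa,ua,pb,ub):
    A=[p["mtx"]@np.c_[p["R"],p["t"]] for p in (pa,pb)]
    X=cv2.triangulatePoints(A[0],A[1],np.array(ua,float),np.array(ub,float))[:,0]
    return X[:3]/X[3]
def proj(p,X):
    x=p["mtx"]@(p["R"]@np.array(X)+p["t"]); return x[:2]/x[2]
E
python3 - <<'E'
from h import *
P=pickle.load(open("p0.pkl","rb"));a,b=P["scene"],P["side"]
np.set_printoptions(precision=4,suppress=True)
print("base",proj(a,[0,0,0]),proj(b,[0,0,0]))
for n,uv,z in [("blue",(462,219),.12),("orange",(432,243),.12),("white",(398,271),.12),("m1face",(241,315),.003),("m2face",(451,186),.003),("m1grip",(214,331),.048),("m2grip",(427,158),.048),("mat",(229,320),0),("plate",(422,285),0),("tip",(212,257),0)]: print("scene",n,at(a,uv,z))
for n,uv,z in [("blue",(247,294),.12),("white",(274,243),.12),("orange",(265,264),.12),("m1face",(365,238),.003),("m2face",(316,424),.003),("m1grip",(354,212),.048),("m2grip",(357,402),.048),("mat",(368,237),0),("plate",(267,313),0),("tip",(426,251),0)]: print("side",n,at(b,uv,z))
E
```

```text
base [264.7553 131.3151] [573.2622 361.4817]
scene blue [0.5161 0.2402 0.12  ]
scene orange [0.5488 0.1637 0.12  ]
scene white [0.5847 0.0824 0.12  ]
scene m1face [ 0.5002 -0.1845  0.003 ]
scene m2face [0.3312 0.3347 0.003 ]
scene m1grip [ 0.5462 -0.2374  0.048 ]
scene m2grip [0.2734 0.2982 0.048 ]
scene mat [ 0.5011 -0.2078  0.    ]
scene plate [0.5512 0.1586 0.    ]
scene tip [ 0.3441 -0.2055  0.    ]
side blue [0.5185 0.251  0.12  ]
side white [0.5716 0.0936 0.12  ]
side orange [0.5443 0.1624 0.12  ]
side m1face [ 0.4988 -0.1881  0.003 ]
side m2face [0.3294 0.3409 0.003 ]
side m1grip [ 0.5478 -0.221   0.048 ]
side m2grip [0.2783 0.3062 0.048 ]
side mat [ 0.4963 -0.2007  0.    ]
side plate [0.5477 0.1638 0.    ]
side tip [ 0.3477 -0.212   0.    ]
```

The scene shows two mallets: the one on the sea-green mat, head at (237,300), y≈-0.19, and one behind the pulverisers, head at (457,170), y≈+0.34. The robot's right is -y, so the mat mallet is the one meant. I'll refine the poses by silhouette and confirm with a crop.

```bash
cat > fit.py <<'E'
from h import *
from scipy.optimize import minimize
def cyl(c,rad,z0,z1,n=40):
    t=np.linspace(0,2*np.pi,n); return np.array([[c[0]+rad*np.cos(a),c[1]+rad*np.sin(a),z] for z in (z0,z1) for a in t])
def box(o,yaw,x0,x1,w,z0,z1):
    c,s=np.cos(yaw),np.sin(yaw)
    return np.array([[o[0]+x*c-y*s,o[1]+x*s+y*c,z] for x in(x0,x1) for y in(-w/2,w/2) for z in(z0,z1)])
def mask(p,parts,S=4,shape=(480,640)):
    m=np.zeros((shape[0]*1,shape[1]*1),np.uint8)
    for X in parts:
        u=np.array([proj(p,x) for x in X]); h=cv2.convexHull(u.astype(np.float32))
        cv2.fillConvexPoly(m,np.round(h*16).astype(np.int32),1,shift=4)
    return m
def mallet_parts(v,z=.003): return [cyl(v[:2],.022,z,z+.09),box(v,v[2],.02,.048,.014,z+.038,z+.052),box(v,v[2],.048,.161,.024,z+.031,z+.059)]
def cost(v,obs,parts):
    c=0
    for p,reg in obs:
        a=cv2.GaussianBlur(mask(p,parts(v)).astype(np.float32),(0,0),1.2);b=cv2.GaussianBlur(reg.astype(np.float32),(0,0),1.2)
        c+=((a-b)**2).sum()/reg.sum()
    return c
def fit(v0,obs,parts,d):
    s=np.vstack([v0]+[np.array(v0)+np.eye(len(v0))[i]*d[i] for i in range(len(v0))])
    return minimize(cost,v0,args=(obs,parts),method="Nelder-Mead",options=dict(initial_simplex=s,xatol=1e-4,fatol=1e-4,maxiter=150))
E
python3 - <<'E'
from plant import r
from fit import *
from scipy.spatial.transform import Rotation as Ro
np.set_printoptions(precision=4,suppress=True)
P={c:r.read_camera(c) for c in ("scene","side")}
def sel(p,l,near):
    o=[d for d in r.outline_of(p,l)]
    return min(o,key=lambda d:np.hypot(*(np.array(d["uv"])-near)))["region"] if o else None
for n,l,nr,v0,parts in [("mallet","mallet",[(225,320),(362,220)],[.5,-.187,-.8],mallet_parts)]:
    regs=[sel(P[c],l,u) for c,u in zip(P,nr)]
    print([x.sum() for x in regs])
    for idx in ([0,1],[0],[1]):
        f=fit(v0,[(P[c],rg) for i,(c,rg) in enumerate(zip(P,regs)) if i in idx],parts,[.01,.01,.15]);print(n,idx,f.x,f.fun)
# caps by colour (hsv)
for n,h0,h1,z in [("blue",105,130,0),("orange",8,22,0)]:
    obs=[]
    for c,u in zip(P,{"blue":[(460,223),(252,294)],"orange":[(429,246),(264,267)]}[n]):
        hsv=cv2.cvtColor(P[c]["pixels"],cv2.COLOR_RGB2HSV);m=cv2.inRange(hsv,(h0,120,90),(h1,255,255))
        k,lab,st,ce=cv2.connectedComponentsWithStats(m);i=min(range(1,k),key=lambda i:np.hypot(*(ce[i]-u)) if st[i,4]>60 else 1e9)
        obs.append((P[c],lab==i));print(n,c,ce[i],st[i])
    f=fit([.52,.243] if n=="blue" else [.546,.163],obs,lambda v:[cyl(v,.0165,.106,.12)],[.01,.01]);print(n,f.x,f.fun)
for l,z in [("medium_bottle",0),("tube_rack",0),("small_bottle",0),("tip_box",0),("mat",0)]:
    print(l,[at(P[c],d[0]["uv"],z)[:2] for c in P if (d:=r.place_of(P[c],l))])
q=r.state()["tool_rot"];print(Ro.from_quat(q[[1,2,3,0]]).as_matrix())
im=cv2.resize(P["scene"]["pixels"][260:390,150:290,::-1],None,fx=4,fy=4,interpolation=cv2.INTER_CUBIC);cv2.imwrite("pics/crop1.png",im)
E
```

```text
[np.int64(2462), np.int64(904)]
mallet [0, 1] [ 0.5038 -0.1814 -0.8946] 0.08325858441050342
mallet [0] [ 0.5023 -0.1823 -0.8899] 0.05398989072376688
mallet [1] [ 0.5023 -0.1776 -0.8946] 0.024913635929073908
blue scene [460.3173 223.0817] [451 214  20  18 208]
blue side [251.6863 294.6373] [242 286  19  17 204]
blue [0.5172 0.2393] 0.6183595527890581
orange scene [428.     246.7959] [420 237  19  19 196]
orange side [264.017  267.0398] [255 259  18  16 176]
orange [0.5477 0.1583] 0.7071541912701664
medium_bottle [array([0.425 , 0.1559]), array([0.4164, 0.1531])]
tube_rack [array([0.6449, 0.2699]), array([0.6391, 0.2748])]
small_bottle [array([0.6933, 0.1309])]
tip_box [array([ 0.3411, -0.2   ])]
mat [array([0.5451, 0.159 ]), array([ 0.4977, -0.206 ])]
[[-0.      0.2597 -0.9657]
 [-0.0001 -0.9657 -0.2597]
 [-1.      0.0001  0.0001]]
```

View pics/crop1.png

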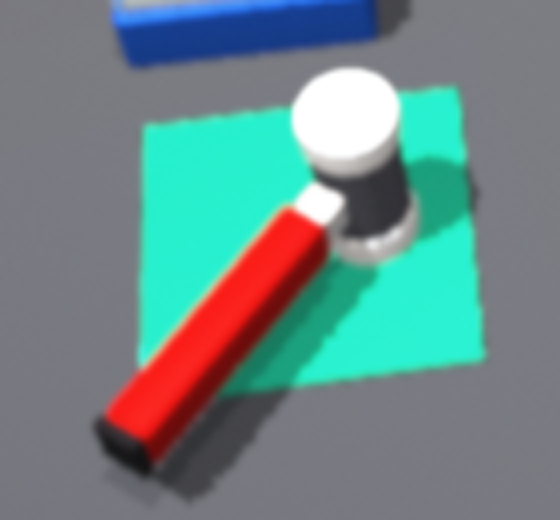

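Crop confirms it: red handle, standing on the sea-green mat. Fit: head (0.503,-0.181), handle yaw -51°. The blue cap is at (0.517,0.239), and its 87 mm spacing to orange is close to the stated 84. Moving off.

Emit:
{"op": "step_arm", "data": {"moves": [[1,[0,-0.02,-0.03],0.1],[1,[0,-0.04,-0.06],0.2],[1,[0,-0.06,-0.09],0.3],[1,[0,-0.08,-0.12],0.4],[1,[0,-0.1,-0.15],0.5],[1,[0,-0.12,-0.18],0.6],[1,[0,-0.14,-0.21],0.7],[1,[0,-0.16,-0.24],0.8],[1,[0,-0.18,-0.275],0.9],[1,[0,-0.195,-0.31],1.0],[1,[0,-0.212,-0.349],1.1],[1,[0,-0.212,-0.349],1.155]]}}

```text
clock: 3.0
position: [0.458, -0.3248, 0.2315]
tool_rot: [-0.304, 0.64, -0.301, -0.638]
ft_force: [1.3, -0.1, 0.6]
finger_gap: 1.003
```

```bash
cat >> h.py <<'E'
from scipy.spatial.transform import Rotation as Ro
def go(r,X,yawy=None):
    "tool-frame shift (and turn) to world TCP X with tool-y yaw"
    s=r.state();q=s["tool_rot"];M=Ro.from_quat(q[[1,2,3,0]]).as_matrix()
    y=np.arctan2(M[1,1],M[0,1]);print("t",s["clock"],"pos",s["position"].round(4),"yaw_y",y.round(4),"q7",s["q"][6].round(3),"gap",round(s["finger_gap"],3),"F",s["ft_force"].round(2),"tilt",np.degrees(np.arccos(-M[2,0])).round(2))
    d=M.T@(np.array(X)-s["position"]);t=None
    if yawy is not None: t=-((yawy-y+np.pi)%(2*np.pi)-np.pi)
    print("shift",d.round(4),"turn",t)
E
python3 -c "
from plant import r
from h import *
go(r,[.545,-.2336,.15],np.radians(-141.2))"
```

```text
t 3.0 pos [ 0.458  -0.3248  0.2315] yaw_y -2.4556 q7 -1.885 gap 1.003 F [ 1.3  -0.13  0.63] tilt 0.3
shift [ 0.0822 -0.1246  0.0155] turn 0.00879627189226806
```

Emit:
{"op": "step_arm", "data": {"moves": [[1,[0.02,-0.03,0.004],0.009],[1,[0.04,-0.06,0.008],0.009],[1,[0.06,-0.09,0.012],0.009],[1,[0.082,-0.118,0.015],0.009],[1,[0.082,-0.1245,0.0155],0.009],[1,[0.082,-0.1245,0.0155],0.009],[1,[0.082,-0.1245,0.0155],0.009]]}}

```text
clock: 3.58
position: [0.5379, -0.2427, 0.1495]
tool_rot: [-0.308, 0.637, -0.308, -0.636]
ft_force: [-0.7, -0.9, 0.2]
finger_gap: 0.998
```

```bash
python3 - <<'E'
from plant import r
from fit import *
go(r,[.545,-.2336,.028],np.radians(-141.2))
p=r.read_camera("wrist");pickle.dump(p,open("w1.pkl","wb"))
for l in("mallet","mallet_grip","mallet_face"):
    for d in r.place_of(p,l)[:2]: print(l,d["uv"],d["score"],at(p,d["uv"],.048 if "grip" in l else .003))
im=p["pixels"][:,:,::-1].copy()
for X in mallet_parts([.503,-.1814,-.893]):
    h=cv2.convexHull(np.array([proj(p,x) for x in X],np.float32)); cv2.polylines(im,[h.astype(np.int32)],True,(0,255,255),1)
cv2.imwrite("pics/w1.png",im)
E
```

```text
t 3.5833 pos [ 0.5379 -0.2427  0.1495] yaw_y -2.4718 q7 -2.111 gap 0.998 F [-0.73 -0.95  0.24] tilt 0.04
shift [ 0.1215 -0.0113  0.0028] turn -0.007420305009907757
mallet [306.0, 298.5] 0.75 [ 0.50544399 -0.17808111  0.003     ]
mallet_grip [307.9, 242.2] 0.98 [ 0.54467898 -0.23436607  0.048     ]
mallet_face [310.0, 297.7] 0.61 [ 0.50306622 -0.18099694  0.003     ]
```

View pics/w1.png

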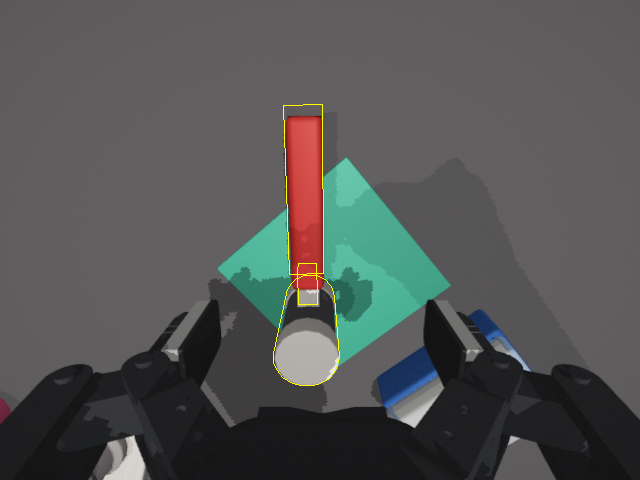

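The overlay fits the head and handle (head top near (306,355), handle axis near column 305), so the pose is good. The arm trails its commands, so I go down in two stages.

Emit:
{"op": "step_arm", "data": {"moves": [[1,[0.02,0,0],0],[1,[0.04,0,0],0],[1,[0.04,0,0],0],[1,[0.04,0,0],0]]}}

```text
clock: 4.12
position: [0.537, -0.2428, 0.1092]
tool_rot: [0.308, -0.636, 0.309, 0.637]
ft_force: [-0.2, -0.1, -0.0]
finger_gap: 1.004
```

```bash
python3 -c "
from plant import r
from h import *
go(r,[.545,-.2336,.028],np.radians(-141.2))"
```

```text
t 4.1167 pos [ 0.537  -0.2428  0.1092] yaw_y -2.4736 q7 -2.112 gap 1.004 F [-0.21 -0.1  -0.03] tilt 0.09
shift [ 0.0812 -0.0121  0.0022] turn -0.009154018960309873
```

Emit:
{"op": "step_arm", "data": {"moves": [[1,[0.0,-0.012,0.002],-0.01],[1,[0.0,-0.012,0.002],-0.01],[1,[0.03,-0.012,0.002],-0.01],[1,[0.06,-0.012,0.002],-0.01],[1,[0.075,-0.012,0.002],-0.01],[1,[0.081,-0.012,0.002],-0.01],[1,[0.081,-0.012,0.002],-0.01],[1,[0.081,-0.012,0.002],-0.01]]}}

```text
clock: 4.78
position: [0.5473, -0.2332, 0.0294]
tool_rot: [-0.305, 0.639, -0.305, -0.637]
ft_force: [-0.7, 0.4, -0.2]
finger_gap: 1.004
```

```bash
python3 -c "
from plant import r
from h import *
go(r,[.545,-.2336,.028],np.radians(-141.2))"
```

```text
t 4.7833 pos [ 0.5473 -0.2332  0.0294] yaw_y -2.4616 q7 -2.126 gap 1.004 F [-0.75  0.41 -0.2 ] tilt 0.1
shift [0.0014 0.002  0.0011] turn 0.002809345799380747
```

Good to ~2 mm. Close, with time for the force to build, then lift.

Emit:
{"op": "step_arm", "data": {"moves": [[0,[0.001,0.001,0.001],0],[0,[0.001,0.001,0.001],0],[0,[0.001,0.001,0.001],0],[0,[0.001,0.001,0.001],0],[0,[0.001,0.001,0.001],0],[0,[0.001,0.001,0.001],0],[0,[0.001,0.001,0.001],0],[0,[0.001,0.001,0.001],0],[0,[0.001,0.001,0.001],0],[0,[0.001,0.001,0.001],0]]}}

```text
clock: 5.62
position: [0.545, -0.2333, 0.0277]
tool_rot: [-0.305, 0.638, -0.305, -0.638]
ft_force: [-0.9, -2.1, 5.5]
finger_gap: 0.271
```

Emit:
{"op": "step_arm", "data": {"moves": [[0,[-0.005,0,0],0],[0,[-0.015,0,0],0],[0,[-0.03,0,0],0],[0,[-0.045,0,0],0],[0,[-0.06,0,0],0],[0,[-0.06,0,0],0],[0,[-0.06,0,0],0]]}}

```text
clock: 6.2
position: [0.5451, -0.233, 0.0879]
tool_rot: [-0.305, 0.639, -0.305, -0.637]
ft_force: [0.0, -0.4, -3.9]
finger_gap: 0.271
```

```bash
python3 - <<'E'
from plant import r
from fit import *
go(r,[.493,.303,.30],np.radians(20))
for c in ("scene","side"):
    p=r.read_camera(c);im=p["pixels"][:,:,::-1]
    u=proj(p,[.54,-.22,.1]).astype(int);print(c,u)
    x,y=np.clip(u[0]-100,0,440),np.clip(u[1]-75,0,330)
    t=cv2.resize(im[y:y+150,x:x+200],None,fx=2,fy=2,interpolation=cv2.INTER_CUBIC)
    out=t if c=="scene" else np.hstack([out,t])
cv2.imwrite("pics/lift.png",out)
E
```

```text
t 6.2 pos [ 0.5451 -0.233   0.0879] yaw_y -2.462 q7 -2.124 gap 0.271 F [ 0.04 -0.39 -3.95] tilt 0.09
shift [-0.2125 -0.2965  0.4494] turn -2.8110951248251155
scene [218 308]
side [357 194]
```

View pics/lift.png

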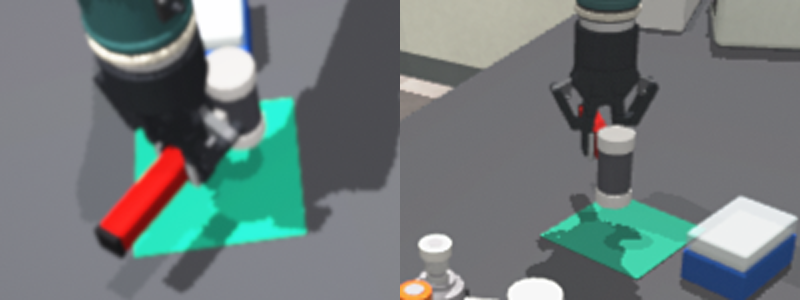

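Mallet is lifted off the mat and hangs upright in both views (side crop: head at (615,165), vertical). Carry to the blue pulveriser, handle to point away from the row.

Emit:
{"op": "step_arm", "data": {"moves": [[0,[-0.03,0,0],-0.05],[0,[-0.06,-0.005,0.007],-0.15],[0,[-0.09,-0.015,0.022],-0.25],[0,[-0.12,-0.03,0.045],-0.35],[0,[-0.145,-0.045,0.068],-0.45],[0,[-0.16,-0.06,0.09],-0.56],[0,[-0.16,-0.075,0.115],-0.67],[0,[-0.16,-0.092,0.14],-0.78],[0,[-0.16,-0.11,0.167],-0.89],[0,[-0.16,-0.128,0.194],-1.0],[0,[-0.16,-0.143,0.217],-1.08],[0,[-0.16,-0.15,0.228],-1.12]]}}

```text
clock: 7.3
position: [0.5168, 0.0432, 0.2463]
tool_rot: [-0.083, -0.701, -0.084, 0.703]
ft_force: [0.3, 0.1, -2.7]
finger_gap: 0.271
```

```bash
python3 -c "
from plant import r
from h import *
go(r,[.493,.303,.25],np.radians(20))"
```

```text
t 7.3 pos [0.5168 0.0432 0.2463] yaw_y -1.3336 q7 -1.578 gap 0.271 F [ 0.32  0.14 -2.71] tilt 0.17
shift [-0.0031 -0.2582 -0.0379] turn -1.682697575088321
```

Emit:
{"op": "step_arm", "data": {"moves": [[0,[0,-0.01,-0.002],-0.05],[0,[0,-0.03,-0.004],-0.15],[0,[0,-0.055,-0.008],-0.27],[0,[0,-0.08,-0.012],-0.39],[0,[0,-0.105,-0.016],-0.51],[0,[0,-0.13,-0.02],-0.63],[0,[0,-0.155,-0.023],-0.75],[0,[0,-0.18,-0.026],-0.87],[0,[0,-0.205,-0.03],-0.99],[0,[0,-0.225,-0.033],-1.11],[0,[0,-0.245,-0.036],-1.22],[0,[0,-0.258,-0.038],-1.32]]}}

```text
clock: 8.3
position: [0.4959, 0.3, 0.246]
tool_rot: [-0.495, -0.504, -0.497, 0.504]
ft_force: [-0.1, 0.2, -2.5]
finger_gap: 0.27
```

Emit:
{"op": "step_arm", "data": {"moves": [[0,[0,0,0],-0.12],[0,[0,0,0],-0.24],[0,[0,0,0],-0.34],[0,[0,0,0],-0.363],[0,[0,0,0],-0.363],[0,[0,0,0],-0.363]]}}

```text
clock: 8.8
position: [0.4967, 0.2979, 0.2465]
tool_rot: [0.577, 0.408, 0.577, -0.409]
ft_force: [-1.1, -0.9, -3.0]
finger_gap: 0.272
```

```bash
python3 - <<'E'
from plant import r
from fit import *
go(r,[.493,.303,.19],np.radians(20))
P={}
for c in ("scene","side","wrist"):
    p=P[c]=r.read_camera(c)
    for l in ("mallet_face","mallet","cap_blue"): print(c,l,[(np.round(d["uv"],1).tolist(),round(d["score"],2)) for d in r.place_of(p,l)[:3]])
    if c=="wrist":continue
    im=p["pixels"][:,:,::-1]
    u=proj(p,[.51,.25,.2]).astype(int);print(c,u)
    x,y=np.clip(u[0]-100,0,440),np.clip(u[1]-75,0,330)
    t=cv2.resize(im[y:y+150,x:x+200],None,fx=2,fy=2,interpolation=cv2.INTER_CUBIC)
    out=t if c=="scene" else np.hstack([out,t])
cv2.imwrite("pics/over.png",out);pickle.dump(P,open("p1.pkl","wb"))
E
```

```text
t 8.8 pos [0.4967 0.2979 0.2465] yaw_y 0.3375 q7 -0.545 gap 0.272 F [-1.09 -0.86 -3.03] tilt 0.08
shift [ 0.0565 -0.0017 -0.0061] turn -0.011535075954893337
scene mallet_face [([467.7, 180.5], 0.75), ([453.4, 185.3], 0.64), ([398.2, 264.4], 0.33)]
scene mallet [([470.8, 178.9], 0.81), ([452.3, 186.3], 0.78), ([397.6, 267.2], 0.61)]
scene cap_blue [([461.8, 221.6], 0.86)]
scene [473 183]
side mallet_face [([319.4, 422.8], 0.87), ([249.0, 238.4], 0.68)]
side mallet [([310.9, 424.3], 0.72)]
side cap_blue [([248.2, 293.9], 0.65)]
side [247 256]
wrist mallet_face [([184.9, 110.7], 0.78)]
wrist mallet [([425.8, 261.0], 0.69), ([319.9, 388.6], 0.65), ([182.7, 109.0], 0.62)]
wrist cap_blue []
```

View pics/over.png

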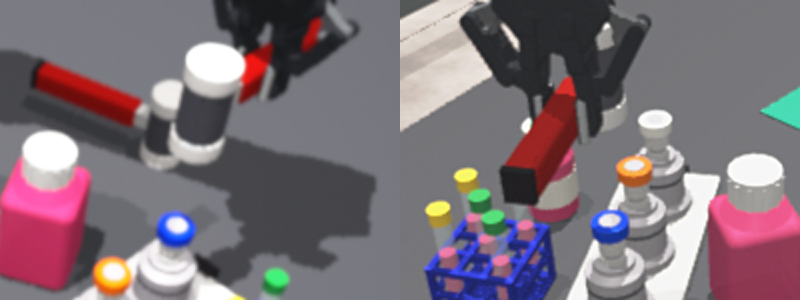

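Scene view: mallet held upright, head near (477,158), blue cap below at (461,222), handle pointing away from the row. Checking centring and tilt numerically.

```bash
python3 - <<'E'
from fit import *
np.set_printoptions(precision=4,suppress=True)
P=pickle.load(open("p1.pkl","rb"));P0=pickle.load(open("p0.pkl","rb"))
a=P["scene"];b=P["side"]
H=[.5187,.2348]
print("face pred",proj(a,[*H,.2218]),"at",at(a,(467.7,180.5),.2218))
print("top pred",proj(a,[*H,.3118]),"side face",proj(b,[*H,.2218]), at(b,(249,238.4),.2218))
print("tri face",tri(a,(467.7,180.5),b,(249,238.4)))
obs=[]
for p,u in [(P0["scene"],(460,223)),(P0["side"],(252,294))]:
    hsv=cv2.cvtColor(p["pixels"],cv2.COLOR_RGB2HSV);m=cv2.inRange(hsv,(100,70,70),(130,255,255))
    k,lab,st,ce=cv2.connectedComponentsWithStats(m);i=min(range(1,k),key=lambda i:np.hypot(*(ce[i]-u)) if st[i,4]>60 else 1e9)
    h=cv2.convexHull(np.argwhere(lab==i)[:,::-1].astype(np.int32));m2=np.zeros_like(m);cv2.fillConvexPoly(m2,h,1);obs.append((p,m2));print(m2.sum(),mask(p,[cyl([.517,.239],.0165,.106,.12)]).sum())
f=fit([.517,.24],obs,lambda v:[cyl(v,.0165,.106,.12)],[.01,.01]);print(f.x,f.fun)
# tilt: overlay predicted mallet in scene
im=a["pixels"][:,:,::-1].copy()
for X in mallet_parts([*H,1.906],.2218)+[cyl(f.x,.0165,.106,.12)]:
    h=cv2.convexHull(np.array([proj(a,x) for x in X],np.float32)); cv2.polylines(im,[np.round(h*16).astype(np.int32)],True,(0,255,255),1,shift=4)
cv2.imwrite("pics/ov2.png",cv2.resize(im[110:250,400:560],None,fx=4,fy=4,interpolation=cv2.INTER_NEAREST))
E
```

```text
face pred [470.2652 179.7239] at [0.5189 0.2299 0.2218]
top pred [480.8515 137.339 ] side face [247.7297 239.1211] [0.5183 0.232  0.2218]
tri face [0.5187 0.2306 0.2211]
330 319
298 334
[0.5169 0.2387] 0.035275382619333724
```

View pics/ov2.png

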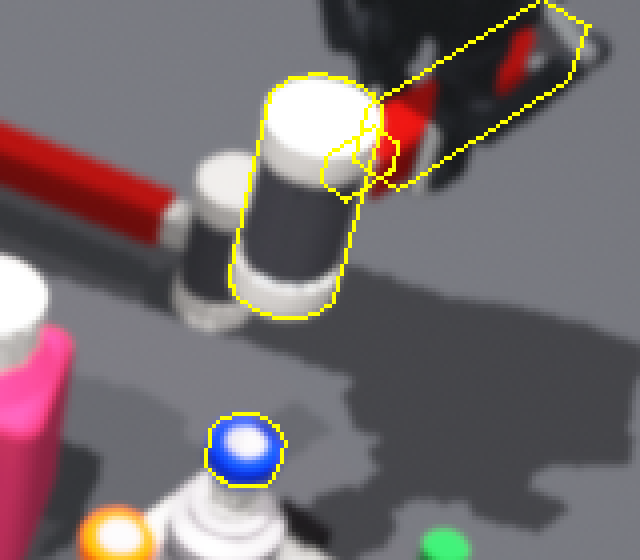

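The overlay matches the head with no visible tilt, and face triangulation agrees within 4 mm. Small centring shift, then down to a hover 4.5 cm above the cap.

Emit:
{"op": "step_arm", "data": {"moves": [[0,[0.01,0,-0.003],0],[0,[0.03,0,-0.0045],0],[0,[0.05,0,-0.0045],0],[0,[0.0565,0,-0.0045],0],[0,[0.0565,0,-0.0045],0],[0,[0.0565,0,-0.0045],0],[0,[0.0565,0,-0.0045],0]]}}

```text
clock: 9.98
position: [0.4957, 0.3034, 0.1917]
tool_rot: [0.578, 0.408, 0.577, -0.407]
ft_force: [-0.1, 0.7, -3.0]
finger_gap: 0.272
```

```bash
python3 - <<'E'
from plant import r
from fit import *
go(r,[.4949,.3018,.19],.3375)
for c in ("scene",):
    p=r.read_camera(c);im=p["pixels"][:,:,::-1].copy()
    u=proj(p,[.51,.25,.16]).astype(int)
    x,y=np.clip(u[0]-80,0,480),np.clip(u[1]-70,0,340)
    s=r.state();H=s["position"][:2]-.0668*np.array([np.cos(1.906),np.sin(1.906)]);print("head",H)
    for X in mallet_parts([*H,1.906],s["position"][2]-.0247)+[cyl([.5169,.2387],.0165,.106,.12)]:
        h=cv2.convexHull(np.array([proj(p,q) for q in X],np.float32)); cv2.polylines(im,[np.round(h*16).astype(np.int32)],True,(0,255,255),1,shift=4)
    cv2.imwrite("pics/hover.png",cv2.resize(im[y:y+140,x:x+160],None,fx=4,fy=4,interpolation=cv2.INTER_NEAREST))
E
```

```text
t 9.9833 pos [0.4957 0.3034 0.1917] yaw_y 0.341 q7 -0.594 gap 0.272 F [-0.14  0.72 -3.04] tilt 0.1
shift [ 0.0017 -0.0013  0.0013] turn 0.003547379364520875
head [0.51772794 0.24033674]
```

View pics/hover.png

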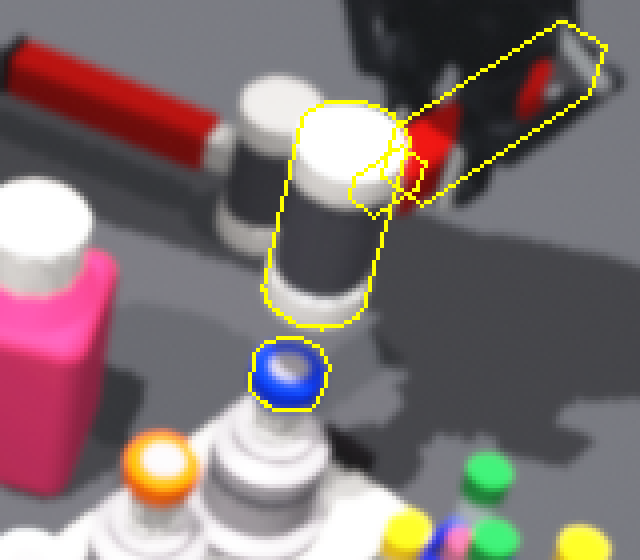

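The hover is aligned within about 2 mm and the overlay is consistent. First blow.

Emit:
{"op": "step_arm", "data": {"moves": [[0,[0.022,0,0],0],[0,[0.05,0,0],0],[0,[0.074,0,0],0],[0,[0.074,0,0],0]]}}

```text
clock: 10.37
position: [0.4963, 0.305, 0.1166]
tool_rot: [0.578, 0.409, 0.578, -0.406]
ft_force: [0.2, 3.3, 3.8]
finger_gap: 0.271
```

```bash
python3 - <<'E'
from plant import r
from h import *
go(r,[.4949,.3018,.117],.3375)
E
```

```text
t 10.3667 pos [0.4963 0.305  0.1166] yaw_y 0.3427 q7 -0.658 gap 0.271 F [0.22 3.32 3.8 ] tilt 0.27
shift [-0.0004 -0.0024  0.0025] turn 0.005162543746708881
```

Force is only about +7 N against 8.5 N at the stop, so I check for tilt and depth while down.

```bash
python3 - <<'E'
from plant import r
from fit import *
p=r.read_camera("scene");im=p["pixels"][:,:,::-1].copy()
u=proj(p,[.51,.25,.13]).astype(int)
x,y=np.clip(u[0]-80,0,480),np.clip(u[1]-70,0,340)
s=r.state();print(s["ft_force"],s["wrist_torque"],s["position"]);H=s["position"][:2]-.0668*np.array([np.cos(1.911),np.sin(1.911)]);print("head",H)
for X in mallet_parts([*H,1.911],s["position"][2]-.0247):
    h=cv2.convexHull(np.array([proj(p,q) for q in X],np.float32)); cv2.polylines(im,[np.round(h*16).astype(np.int32)],True,(0,255,255),1,shift=4)
cv2.imwrite("pics/blow.png",cv2.resize(im[y:y+140,x:x+160],None,fx=4,fy=4,interpolation=cv2.INTER_NEAREST))
E
```

```text
[0.96270828 2.68505796 4.10971419] [ 0.41217179 -0.08976311  0.08362727] [0.49643084 0.30510866 0.11799467]
head [0.5187206  0.24213719]
```

View pics/blow.png

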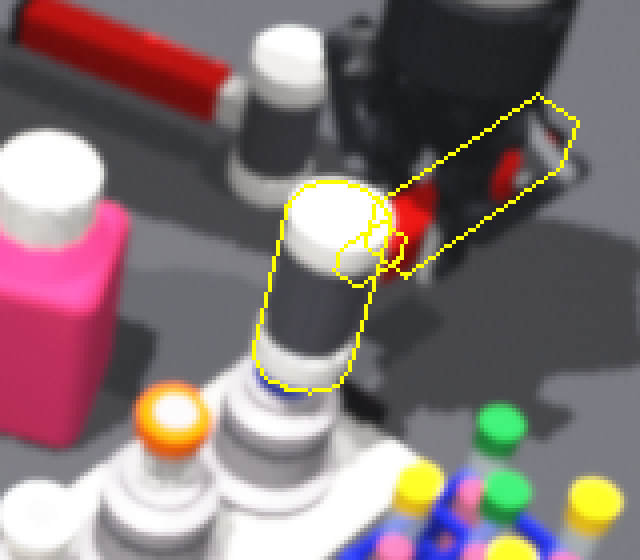

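Face is about 3 mm above the no-slip prediction (bottom edge near row 385 of the crop, against 393 predicted), so slight give in the grip and depth roughly 23 mm. Following through a bit further to be sure of the stop.

Emit:
{"op": "step_arm", "data": {"moves": [[0,[0.003,0,0.002],0],[0,[0.006,0,0.002],0],[0,[0.006,0,0.002],0]]}}

```text
clock: 10.67
position: [0.4969, 0.3047, 0.1146]
tool_rot: [0.578, 0.41, 0.578, -0.405]
ft_force: [-3.0, 4.9, 11.2]
finger_gap: 0.275
```

```bash
python3 - <<'E'
from plant import r
from h import *
go(r,[.4949,.3018,.111],.3375);print(r.state()["wrist_torque"])
E
```

```text
t 10.6667 pos [0.4969 0.3047 0.1146] yaw_y 0.3424 q7 -0.66 gap 0.275 F [-2.99  4.95 11.17] tilt 0.42
shift [ 0.0036 -0.0029  0.0021] turn 0.00488428169127797
[ 0.63934217  0.53620889 -0.04036197]
```

Net +14 N exceeds the spring, so the pestle is on its stop. Lift clear and check the tilt.

Emit:
{"op": "step_arm", "data": {"moves": [[0,[-0.02,0,0],0],[0,[-0.05,0,0],0],[0,[-0.08,0,0],0],[0,[-0.08,0,0],0],[0,[-0.08,0,0],0],[0,[-0.08,0,0],0]]}}

```text
clock: 11.17
position: [0.4956, 0.2998, 0.1903]
tool_rot: [0.578, 0.408, 0.577, -0.409]
ft_force: [0.1, -0.5, -3.0]
finger_gap: 0.273
```

```bash
cat > look.py <<'E'
import sys
from plant import r
from fit import *
go(r,[.4949,.3018,.117],.3375)
p=r.read_camera("scene");im=p["pixels"][:,:,::-1].copy()
u=proj(p,[.51,.25,.16]).astype(int)
x,y=np.clip(u[0]-80,0,480),np.clip(u[1]-70,0,340)
s=r.state();H=s["position"][:2]-.0668*np.array([np.cos(1.911),np.sin(1.911)]);z=s["position"][2]-.0247;print("head",H,z)
# tilt fit of the head: head axis offset, tilt about the finger axis (positive = head up)
hsv=cv2.cvtColor(p["pixels"],cv2.COLOR_RGB2HSV)
def head(v):
    d=np.array([np.cos(1.911),np.sin(1.911),0]);n=np.array([-d[1],d[0],0])
    g=np.array([*s["position"][:2],z+.045]);X=cyl(H,.022,z,z+.09)
    return g+(X-g)@Ro.from_rotvec(n*v).as_matrix().T
for t,col in ((0,(0,255,255)),(.1,(0,255,0))):
    h=cv2.convexHull(np.array([proj(p,q) for q in head(t)],np.float32)); cv2.polylines(im,[np.round(h*16).astype(np.int32)],True,col,1,shift=4)
h=cv2.convexHull(np.array([proj(p,q) for q in cyl([.5169,.2387],.0165,.106,.12)],np.float32)); cv2.polylines(im,[np.round(h*16).astype(np.int32)],True,(0,255,255),1,shift=4)
cv2.imwrite(f"pics/{sys.argv[1]}.png",cv2.resize(im[y:y+140,x:x+160],None,fx=4,fy=4,interpolation=cv2.INTER_NEAREST))
E
python3 look.py up1
```

```text
t 11.1667 pos [0.4956 0.2998 0.1903] yaw_y 0.34 q7 -0.592 gap 0.273 F [ 0.05 -0.5  -3.01] tilt 0.09
shift [ 0.0733  0.0001 -0.0023] turn 0.0024738586258385986
head [0.51752327 0.23666878] 0.16486463250055697
```

View pics/up1.png

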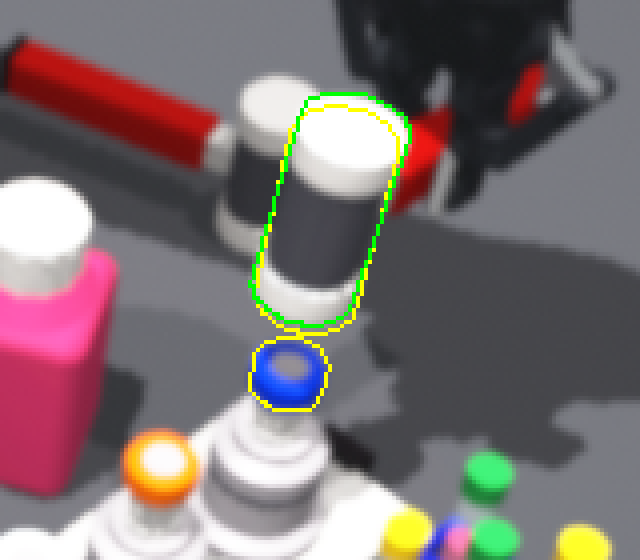

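Pestle is back up. The mallet has turned about 0.08 rad in the fingers, still under the 0.2 limit. I shift a few mm to stay centred and drive only just to the stop.

Emit:
{"op": "step_arm", "data": {"moves": [[0,[0,0,-0.003],0],[0,[0.022,0,-0.004],0],[0,[0.05,0,-0.004],0],[0,[0.077,0,-0.004],0],[0,[0.077,0,-0.003],0],[0,[0.077,0,-0.003],0]]}}

```text
clock: 11.72
position: [0.4937, 0.3055, 0.113]
tool_rot: [0.577, 0.407, 0.579, -0.407]
ft_force: [-2.6, 3.9, 3.5]
finger_gap: 0.272
```

```bash
python3 - <<'E'
from plant import r
from h import *
go(r,[.4949,.3018,.111],.3375);print(r.state()["wrist_torque"])
E
```

```text
t 11.7167 pos [0.4937 0.3055 0.113 ] yaw_y 0.3426 q7 -0.663 gap 0.272 F [-2.6   3.88  3.54] tilt 0.15
shift [ 0.0019 -0.0002  0.0039] turn 0.005066044586119922
[ 0.55839718  0.45927984 -0.06008239]
```

Emit:
{"op": "step_arm", "data": {"moves": [[0,[0.003,0,0.001],0],[0,[0.004,0,0.001],0],[0,[0.004,0,0.001],0]]}}

```text
clock: 11.97
position: [0.4941, 0.3051, 0.1106]
tool_rot: [0.577, 0.408, 0.579, -0.407]
ft_force: [-2.4, 4.7, 4.5]
finger_gap: 0.277
```

```bash
python3 - <<'E'
from plant import r
from h import *
go(r,[.4949,.3018,.111],.3375);print(r.state()["wrist_torque"])
E
```

```text
t 11.9667 pos [0.4941 0.3051 0.1106] yaw_y 0.3421 q7 -0.665 gap 0.277 F [-2.4   4.71  4.48] tilt 0.17
shift [-0.0004 -0.0004  0.0034] turn 0.004588956347771234
[ 0.91991845  0.79217232 -0.08017978]
```

```bash
sed -i 's/((0,(0,255,255)),(.1,(0,255,0)))/((.08,(0,255,255)),(.16,(0,255,0)))/; s/fx=4,fy=4,interpolation=cv2.INTER_NEAREST/fx=4,fy=4,interpolation=cv2.INTER_CUBIC/; s/cyl(\[.5169,.2387\],.0165,.106,.12)/cyl([.5169,.2387],.0165,.081,.095)/' look.py; python3 look.py down2
```

```text
t 11.9667 pos [0.4941 0.3051 0.1106] yaw_y 0.3421 q7 -0.665 gap 0.277 F [-2.4   4.71  4.48] tilt 0.17
shift [-0.0064 -0.0004  0.0034] turn 0.004588956347771234
head [0.51641111 0.24215356] 0.08603296098117605
```

View pics/down2.png

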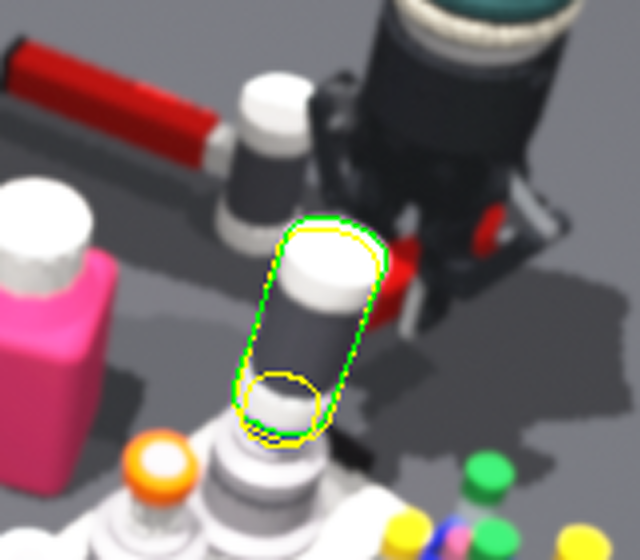

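Head bottom is at crop row ~437, level with the cap at its stop (face z≈0.095 at tilt ≈0.14), so blow two went home, but the mallet keeps turning in the 60 N grip. I'll lift clear, stand the mallet on free bench beside the row, and regrip it upright and nearer the head.

Emit:
{"op": "step_arm", "data": {"moves": [[0,[-0.02,0,0],0],[0,[-0.05,0,0],0],[0,[-0.08,0,0],0],[0,[-0.1,0,0],0],[0,[-0.1,0,-0.02],0],[0,[-0.1,0,-0.05],0],[0,[-0.1,0,-0.085],0],[0,[-0.1,0,-0.12],0],[0,[-0.1,0,-0.15],0],[0,[-0.1,0,-0.17],0],[0,[-0.1,0,-0.17],0],[0,[-0.1,0,-0.17],0]]}}

```text
clock: 13.02
position: [0.4371, 0.4633, 0.2091]
tool_rot: [0.578, 0.407, 0.578, -0.408]
ft_force: [0.3, -0.6, -3.8]
finger_gap: 0.273
```

```bash
python3 - <<'E'
from plant import r
from fit import *
go(r,[.438,.465,.03],.3375)
P={}
for c in("scene","side"):
    p=P[c]=r.read_camera(c);im=p["pixels"][:,:,::-1]
    u=proj(p,[.45,.42,.1]).astype(int)
    x,y=np.clip(u[0]-100,0,440),np.clip(u[1]-100,0,280)
    t=cv2.resize(im[y:y+200,x:x+200],None,fx=2,fy=2);out=t if c=="scene" else np.hstack([out,t]);print(c,u,x,y)
    for l in("cap_blue","mallet_face","mallet"): print(l,[(np.round(d["uv"],1).tolist(),round(d["score"],2)) for d in r.place_of(p,l)[:3]])
cv2.imwrite("pics/bench.png",out);pickle.dump(P,open("p2.pkl","wb"))
E
```

```text
t 13.0167 pos [0.4371 0.4633 0.2091] yaw_y 0.3433 q7 -0.855 gap 0.273 F [ 0.27 -0.6  -3.75] tilt 0.12
shift [ 0.1791  0.0017 -0.0015] turn 0.005824240639673128
scene [525 179] 425 79
cap_blue [([460.7, 218.7], 0.9)]
mallet_face [([529.0, 146.7], 0.97), ([454.3, 183.3], 0.77)]
mallet [([529.2, 148.6], 0.71), ([453.3, 187.3], 0.6)]
side [213 385] 113 280
cap_blue [([250.1, 294.5], 0.92)]
mallet_face [([316.7, 425.2], 0.98), ([213.9, 318.8], 0.84), ([276.0, 281.9], 0.26)]
mallet [([209.4, 318.2], 0.77), ([313.8, 427.2], 0.65)]
```

View pics/bench.png

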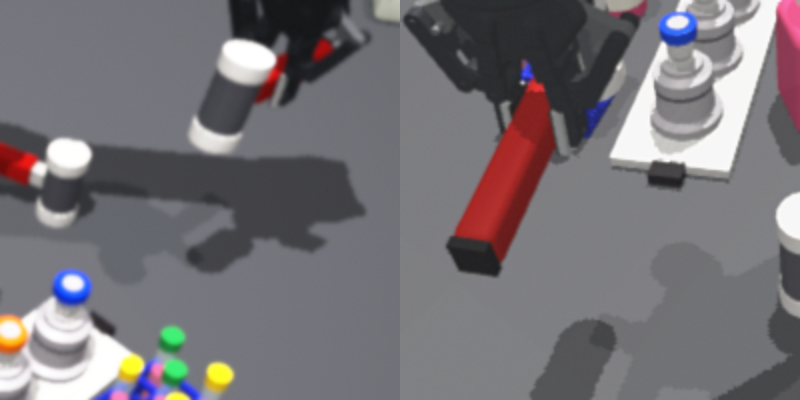

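Clear bench below the mallet, and the blue pestle is back up at (461,219). Lowering.

Emit:
{"op": "step_arm", "data": {"moves": [[0,[0.03,0,0],0],[0,[0.065,0,0],0],[0,[0.1,0,0],0],[0,[0.135,0,0],0],[0,[0.16,0,0],0],[0,[0.175,0,0],0],[0,[0.181,0,0],0],[0,[0.183,0,0],0],[0,[0.185,0,0],0],[0,[0.185,0,0],0]]}}

```text
clock: 14.25
position: [0.439, 0.464, 0.0263]
tool_rot: [0.578, 0.409, 0.577, -0.407]
ft_force: [-0.3, 0.5, -3.1]
finger_gap: 0.272
```

Emit:
{"op": "step_arm", "data": {"moves": [[0,[0.002,0,0],0],[0,[0.002,0,0],0]]}}

```text
clock: 14.42
position: [0.4388, 0.4635, 0.0238]
tool_rot: [0.578, 0.409, 0.577, -0.407]
ft_force: [-0.7, -0.1, -3.7]
finger_gap: 0.272
```

Emit:
{"op": "step_arm", "data": {"moves": [[0,[0.002,0,0],0],[0,[0.002,0,0],0]]}}

```text
clock: 14.58
position: [0.4384, 0.463, 0.0209]
tool_rot: [0.578, 0.408, 0.577, -0.408]
ft_force: [0.7, 0.2, -4.8]
finger_gap: 0.278
```

Emit:
{"op": "step_arm", "data": {"moves": [[0,[0.0015,0,0],0],[0,[0.0015,0,0],0],[0,[0.0015,0,0],0]]}}

```text
clock: 14.83
position: [0.4382, 0.463, 0.0191]
tool_rot: [0.578, 0.408, 0.578, -0.408]
ft_force: [-0.5, 0.1, -3.1]
finger_gap: 0.27
```

Emit:
{"op": "step_arm", "data": {"moves": [[0,[0.0015,0,0],0],[0,[0.0015,0,0],0],[0,[0.0015,0,0],0]]}}

```text
clock: 15.08
position: [0.4382, 0.4629, 0.0176]
tool_rot: [0.578, 0.408, 0.578, -0.408]
ft_force: [-0.3, 0.3, -3.5]
finger_gap: 0.277
```

Emit:
{"op": "step_arm", "data": {"moves": [[0,[0.0015,0,0],0],[0,[0.0015,0,0],0],[0,[0.0015,0,0],0]]}}

```text
clock: 15.33
position: [0.4382, 0.4629, 0.0161]
tool_rot: [0.578, 0.408, 0.578, -0.408]
ft_force: [1.1, -0.9, -4.3]
finger_gap: 0.277
```

Emit:
{"op": "step_arm", "data": {"moves": [[0,[0.0015,0,0],0],[0,[0.0015,0,0],0],[0,[0.0015,0,0],0]]}}

```text
clock: 15.58
position: [0.4384, 0.4633, 0.0153]
tool_rot: [0.578, 0.408, 0.577, -0.408]
ft_force: [-1.0, -0.2, 1.6]
finger_gap: 0.275
```

Contact at TCP z≈0.0155, which implies tilt ≈0.2, so regripping is right. Release, let it settle upright, measure again.

Emit:
{"op": "step_arm", "data": {"moves": [[0.35,[0,0,0],0],[0.45,[0,0,0],0],[0.6,[0,0,0],0],[0.8,[0,0,0],0],[1,[0,0,0],0],[1,[-0.01,0,0],0],[1,[-0.03,0,0],0],[1,[-0.06,0,0],0],[1,[-0.1,0,0],0],[1,[-0.12,0,0],0],[1,[-0.12,0,0],0],[1,[-0.12,0,0],0]]}}

```text
clock: 16.58
position: [0.439, 0.4637, 0.137]
tool_rot: [0.578, 0.409, 0.577, -0.407]
ft_force: [-0.6, -1.1, -0.8]
finger_gap: 0.999
```

```bash
python3 - <<'E'
from plant import r
from fit import *
np.set_printoptions(precision=4,suppress=True)
go(r,[.438,.465,.0247],.3375)
P={c:r.read_camera(c) for c in("scene","side","wrist")}
for c,p in P.items():
    for l,z in(("mallet_face",0),("mallet_grip",.045)): print(c,l,[(at(p,d["uv"],z)[:2],round(d["score"],2)) for d in r.place_of(p,l)[:3]])
H=np.array([.4605,.400])
obs=[]
for c,p in P.items():
    u=proj(p,[.45,.42,.045])
    o=r.outline_of(p,"mallet")
    if o:
        d=min(o,key=lambda d:np.hypot(*(np.array(d["uv"])-u)));m=mask(p,mallet_parts([*H,1.911],0));iou=(m.astype(bool)&d["region"]).sum()/(m.astype(bool)|d["region"]).sum()
        print(c,d["uv"],u,d["region"].sum(),m.sum(),"iou",iou)
        if iou>.4:
            obs.append((p,d["region"])); f=fit([*H,1.911],[obs[-1]],lambda v:mallet_parts(v,0),[.008,.008,.06]);print(c,f.x,f.fun)
f=fit([*H,1.911],obs,lambda v:mallet_parts(v,0),[.008,.008,.06]);print("all",f.x,f.fun)
pickle.dump(P,open("p3.pkl","wb"))
E
```

```text
t 16.5833 pos [0.439  0.4637 0.137 ] yaw_y 0.3408 q7 -0.904 gap 0.999 F [-0.62 -1.14 -0.78] tilt 0.2
shift [ 0.1123 -0.0008 -0.0014] turn 0.0032679215802149386
scene mallet_face [(array([0.3219, 0.346 ]), 0.79), (array([0.4665, 0.39  ]), 0.66)]
scene mallet_grip [(array([0.4429, 0.4584]), 0.89), (array([0.2716, 0.3002]), 0.74), (array([0.7065, 0.1138]), 0.46)]
side mallet_face [(array([0.3323, 0.3377]), 0.65), (array([0.4583, 0.3953]), 0.61)]
side mallet_grip [(array([0.2779, 0.3042]), 0.98), (array([0.4403, 0.4603]), 0.85)]
wrist mallet_face [(array([0.3272, 0.3396]), 0.91), (array([0.4635, 0.3942]), 0.79)]
wrist mallet_grip [(array([0.4403, 0.4611]), 0.69), (array([0.2734, 0.3037]), 0.59)]
scene [521.1, 195.3] [518.4131 199.0856] 1549 1799 iou 0.8255179934569248
scene [0.464  0.3938 1.9317] 0.04431634044708784
side [210.2, 422.2] [218.121  410.7348] 2559 3423 iou 0.7359257109692396
side [0.4626 0.3992 1.9382] 0.21560863332386918
wrist [101.3, 349.8] [316.9942 298.7991] 7350 13733 iou 0.0
all [0.4635 0.3958 1.9287] 0.27567561859735246
```

All three cameras have the mallet standing upright at (0.4635,0.395), yaw ≈1.925. Regrip 60 mm from the head's axis.

Emit:
{"op": "step_arm", "data": {"moves": [[1,[0,0,0.013],-0.015],[1,[0.02,0,0.013],-0.015],[1,[0.05,0,0.013],-0.015],[1,[0.08,0,0.013],-0.015],[1,[0.1,0,0.013],-0.015],[1,[0.111,0,0.013],-0.015],[1,[0.111,0,0.013],-0.015],[1,[0.111,0,0.013],-0.015]]}}

```text
clock: 17.85
position: [0.4426, 0.4512, 0.024]
tool_rot: [0.581, 0.404, 0.581, -0.403]
ft_force: [0.3, 0.1, 0.1]
finger_gap: 0.997
```

```bash
python3 - <<'E'
from plant import r
from h import *
go(r,[.4427,.4512,.0247],.356)
E
```

```text
t 17.85 pos [0.4426 0.4512 0.024 ] yaw_y 0.3562 q7 -0.953 gap 0.997 F [0.33 0.09 0.07] tilt 0.02
shift [-0.0007  0.0001  0.0001] turn 0.00017259473544539716
```

Emit:
{"op": "step_arm", "data": {"moves": [[0,[0,0,0],0],[0,[0,0,0],0],[0,[0,0,0],0],[0,[0,0,0],0],[0,[0,0,0],0],[0,[0,0,0],0],[0,[0,0,0],0],[0,[0,0,0],0],[0,[0,0,0],0],[0,[-0.01,0,0],0],[0,[-0.03,0,0],0],[0,[-0.05,0,0],0]]}}

```text
clock: 18.85
position: [0.4417, 0.4498, 0.0731]
tool_rot: [0.58, 0.402, 0.581, -0.405]
ft_force: [-0.3, -0.3, -2.7]
finger_gap: 0.269
```

Emit:
{"op": "step_arm", "data": {"moves": [[0,[-0.03,0,0],0],[0,[-0.06,0,0],0],[0,[-0.095,0,0],0],[0,[-0.12,0,0.01],0],[0,[-0.125,-0.001,0.035],0],[0,[-0.125,-0.002,0.065],0],[0,[-0.125,-0.003,0.095],0],[0,[-0.125,-0.004,0.125],0],[0,[-0.12,-0.0045,0.15],0],[0,[-0.115,-0.0045,0.166],0],[0,[-0.115,-0.0045,0.166],0],[0,[-0.115,-0.0045,0.166],0]]}}

```text
clock: 19.85
position: [0.4962, 0.2922, 0.1882]
tool_rot: [0.58, 0.404, 0.58, -0.405]
ft_force: [-0.6, 0.3, -3.8]
finger_gap: 0.27
```

```bash
cat > chk.py <<'E'
from plant import r
from fit import *
np.set_printoptions(precision=4,suppress=True)
go(r,[.496,.294,.19],.356)
s=r.state();yaw=1.925-.356+np.arctan2(*(lambda M:(M[1,1],M[0,1]))(Ro.from_quat(s["tool_rot"][[1,2,3,0]]).as_matrix()))
D=.0600;z=s["position"][2]-.024;d=np.array([np.cos(yaw),np.sin(yaw),0]);n=np.array([-d[1],d[0],0])
g=np.array([*s["position"][:2],z+.045])
# fit head top-white silhouette: along-handle offset and tilt (positive=head up) from the bright and dark head pixels
def parts(v):
    c=g-d*(D+v[0]);X=cyl(c[:2],.022,z,z+.09)+n*v[2]
    return [g+(X-g)@Ro.from_rotvec(n*v[1]).as_matrix().T]
P={}
for c in ("scene","side"):
    p=r.read_camera(c); o=r.place_of(p,"mallet_face"); pr=proj(p,g-d*D-[0,0,.045])
    print(c,"face pred",pr,"seen",[(np.round(q["uv"],1).tolist(),round(q["score"],2)) for q in o[:3]])
    P[c]=p
p=P["scene"];o=[q for q in r.outline_of(p,"mallet")]
u=proj(p,g-d*D)
if o:
    q=min(o,key=lambda q:np.hypot(*(np.array(q["uv"])-u)))["region"]
    # keep unsaturated (head) pixels only
    hsv=cv2.cvtColor(p["pixels"],cv2.COLOR_RGB2HSV);m=(q&~((hsv[...,1]>110)&(hsv[...,2]>60)))
    k,lab,st,ce=cv2.connectedComponentsWithStats(m.astype(np.uint8));i=1+st[1:,4].argmax()
    m=cv2.morphologyEx((lab==i).astype(np.uint8),cv2.MORPH_OPEN,np.ones((7,7),np.uint8))
    print("head px",m.sum(),mask(p,parts([0,0,0])).sum())
    for t in (0,.05,.1,.15,.2): print(t,round(cost([0,t,0],[(p,m)],parts),3),end=" ")
    f=fit([0,0.03,0],[(p,m)],parts,[.004,.05,.004]);print("\nfit off,tilt,lat",f.x,f.fun)
    c=parts(f.x)[0];print("face centre",c[:39].mean(0))
E
python3 chk.py
```

```text
t 19.85 pos [0.4962 0.2922 0.1882] yaw_y 0.3534 q7 -0.573 gap 0.27 F [-0.6   0.34 -3.83] tilt 0.09
shift [-0.0018  0.0004 -0.0018] turn -0.002580206835713472
scene face pred [464.2939 202.9136] seen [([454.3, 183.1], 0.77), ([463.6, 204.4], 0.69)]
side face pred [251.0544 268.7483] seen [([252.9, 269.3], 0.89), ([318.4, 423.2], 0.85), ([425.1, 252.2], 0.26)]
head px 1359 1510
0 0.033 0.05 0.052 0.1 0.091 0.15 0.138 0.2 0.2 
fit off,tilt,lat [-0.0033 -0.0486  0.0015] 0.023114567209991835
face centre [0.5136 0.2406 0.1615]
```

Tilt ≈0 and the face is centred within ~3 mm. Third blow.

Emit:
{"op": "step_arm", "data": {"moves": [[0,[0.022,0,-0.001],0],[0,[0.05,0,-0.001],0],[0,[0.073,0,0],0],[0,[0.074,0,0],0],[0,[0.074,0,0],0]]}}

```text
clock: 20.52
position: [0.4962, 0.298, 0.1158]
tool_rot: [0.581, 0.404, 0.582, -0.401]
ft_force: [-1.3, 5.4, 4.7]
finger_gap: 0.273
```

```bash
python3 chk.py
```

```text
t 20.5167 pos [0.4962 0.298  0.1158] yaw_y 0.3597 q7 -0.638 gap 0.273 F [-1.31  5.37  4.71] tilt 0.32
shift [-0.0742 -0.0013  0.0034] turn 0.00372725944991803
scene face pred [460.45   229.4516] seen [([450.6, 181.9], 0.91), ([457.3, 228.6], 0.88), ([442.1, 348.1], 0.53)]
side face pred [252.1248 304.0399] seen [([252.9, 299.2], 0.55)]
head px 1190 1303
0 0.091 0.05 0.063 0.1 0.052 0.15 0.069 0.2 0.102 
fit off,tilt,lat [-0.0053  0.0379  0.0022] 0.0400469130828601
face centre [0.5139 0.2444 0.0939]
```

Face at z≈0.094–0.096. Small follow-through to be sure, then lift and recheck.

Emit:
{"op": "step_arm", "data": {"moves": [[0,[0.003,0,0.002],0],[0,[0.004,0,0.002],0],[0,[0.004,0,0.002],0]]}}

```text
clock: 21.02
position: [0.4969, 0.2964, 0.114]
tool_rot: [0.581, 0.405, 0.581, -0.4]
ft_force: [-3.0, 4.9, 12.5]
finger_gap: 0.273
```

Emit:
{"op": "step_arm", "data": {"moves": [[0,[-0.02,0,-0.001],0],[0,[-0.05,0,-0.001],0],[0,[-0.078,0,-0.001],0],[0,[-0.078,0,-0.001],0],[0,[-0.078,0,-0.001],0],[0,[-0.078,0,-0.001],0]]}}

```text
clock: 21.52
position: [0.496, 0.292, 0.1879]
tool_rot: [0.581, 0.403, 0.581, -0.404]
ft_force: [-0.7, 0.1, -4.5]
finger_gap: 0.273
```

```bash
python3 chk.py
```

```text
t 21.5167 pos [0.496  0.292  0.1879] yaw_y 0.356 q7 -0.572 gap 0.273 F [-0.74  0.07 -4.47] tilt 0.11
shift [-0.0021  0.0007 -0.0019] turn 1.6802798496584614e-05
scene face pred [464.2034 203.0005] seen [([463.5, 203.6], 0.71), ([453.3, 185.1], 0.6), ([451.0, 259.1], 0.3)]
side face pred [251.1367 268.8722] seen [([318.0, 424.3], 0.74), ([253.8, 264.1], 0.6)]
head px 1431 1492
0 0.09 0.05 0.048 0.1 0.027 0.15 0.038 0.2 0.075 
fit off,tilt,lat [-0.0031  0.0856  0.0008] 0.018399916354965115
face centre [0.5162 0.235  0.1689]
```

Net +16 N confirms the stop for blow three. Blow two's force was ambiguous, so I add a fourth blow as insurance (tilt 0.09).

Emit:
{"op": "step_arm", "data": {"moves": [[0,[0.02,0,-0.002],0],[0,[0.05,0,-0.002],0],[0,[0.077,0,-0.002],0],[0,[0.079,0,-0.001],0],[0,[0.079,0,-0.001],0]]}}

```text
clock: 22.18
position: [0.4965, 0.2973, 0.11]
tool_rot: [0.58, 0.405, 0.582, -0.401]
ft_force: [-1.3, 5.0, 3.0]
finger_gap: 0.272
```

Emit:
{"op": "step_arm", "data": {"moves": [[0,[0.003,0,0.001],0],[0,[0.004,0,0.001],0],[0,[0.004,0,0.001],0]]}}

```text
clock: 22.43
position: [0.4966, 0.2975, 0.1084]
tool_rot: [0.581, 0.405, 0.582, -0.4]
ft_force: [-5.5, 4.6, 12.5]
finger_gap: 0.265
```

Net +16.5 N: on the stop. Lift clear, then carry the mallet back.

Emit:
{"op": "step_arm", "data": {"moves": [[0,[-0.02,0,0],0],[0,[-0.05,0,0],0],[0,[-0.085,0,0],0],[0,[-0.115,0,0],0],[0,[-0.14,0,0],0],[0,[-0.14,0,0],0],[0,[-0.14,0,0],0],[0,[-0.14,0,0],0.05]]}}

```text
clock: 23.1
position: [0.4961, 0.2918, 0.2441]
tool_rot: [0.57, 0.417, 0.571, -0.419]
ft_force: [-1.5, -0.0, -4.4]
finger_gap: 0.274
```

```bash
python3 - <<'E'
from plant import r
from h import *
go(r,[.515,.05,.25],-1.2)
E
```

```text
t 23.1 pos [0.4961 0.2918 0.2441] yaw_y 0.3053 q7 -0.573 gap 0.274 F [-1.54 -0.03 -4.44] tilt 0.15
shift [-0.0056 -0.0546  0.2364] turn 1.5053380779673178
```

Emit:
{"op": "step_arm", "data": {"moves": [[0,[0,-0.003,0.01],0.08],[0,[0,-0.007,0.03],0.19],[0,[0,-0.012,0.05],0.3],[0,[0,-0.017,0.073],0.42],[0,[0,-0.022,0.096],0.54],[0,[0,-0.027,0.119],0.66],[0,[0,-0.032,0.142],0.78],[0,[0,-0.037,0.165],0.9],[0,[0,-0.042,0.188],1.02],[0,[0,-0.047,0.21],1.14],[0,[0,-0.051,0.226],1.25],[0,[0,-0.054,0.236],1.35]]}}

```text
clock: 24.1
position: [0.5151, 0.0482, 0.2433]
tool_rot: [-0.181, -0.682, -0.181, 0.685]
ft_force: [-0.1, 0.0, -4.0]
finger_gap: 0.273
```

```bash
python3 - <<'E'
from plant import r
from h import *
go(r,[.538,-.237,.20],-2.4616)
E
```

```text
t 24.1 pos [0.5151 0.0482 0.2433] yaw_y -1.0524 q7 -1.337 gap 0.273 F [-0.08  0.04 -4.  ] tilt 0.26
shift [0.0436 0.2591 0.1213] turn 1.4091683845038827
```

Emit:
{"op": "step_arm", "data": {"moves": [[0,[0,0.01,0.005],0.08],[0,[0,0.03,0.014],0.19],[0,[0,0.055,0.026],0.3],[0,[0,0.08,0.037],0.42],[0,[0,0.105,0.049],0.54],[0,[0,0.13,0.061],0.66],[0,[0,0.155,0.073],0.78],[0,[0,0.18,0.084],0.9],[0,[0,0.205,0.096],1.02],[0,[0,0.228,0.107],1.14],[0,[0,0.247,0.116],1.25],[0,[0,0.259,0.121],1.35]]}}

```text
clock: 25.1
position: [0.5399, -0.2366, 0.2428]
tool_rot: [0.285, -0.645, 0.287, 0.648]
ft_force: [0.4, 0.7, -2.0]
finger_gap: 0.275
```

Emit:
{"op": "step_arm", "data": {"moves": [[0,[0.03,0,0],0.06],[0,[0.06,0,0],0.06],[0,[0.09,0,0],0.06],[0,[0.12,0,0],0.06],[0,[0.14,0,0],0.06],[0,[0.14,0,0],0.06],[0,[0.14,0,0],0.06]]}}

```text
clock: 25.68
position: [0.5399, -0.2327, 0.1032]
tool_rot: [0.302, -0.637, 0.302, 0.641]
ft_force: [0.3, -0.2, -2.2]
finger_gap: 0.27
```

```bash
python3 - <<'E'
from plant import r
from h import *
go(r,[.538,-.237,.03],-2.4616)
for c in("scene","side"):
    p=r.read_camera(c)
    print(c,[(at(p,d["uv"],.08)[:2].round(3),round(d["score"],2)) for d in r.place_of(p,"mallet_face")])
    hsv=cv2.cvtColor(p["pixels"],cv2.COLOR_RGB2HSV);P0=pickle.load(open("p0.pkl","rb"))[c]
p=P0=pickle.load(open("p0.pkl","rb"))
for c,u in(("scene",(228,320)),("side",(368,237))):
    hsv=cv2.cvtColor(P0[c]["pixels"],cv2.COLOR_RGB2HSV);m=cv2.inRange(hsv,(72,100,60),(92,255,255));m=cv2.morphologyEx(m,cv2.MORPH_OPEN,np.ones((3,3)))
    q=np.argwhere(m)[:,::-1].astype(np.float32);h=cv2.convexHull(q)[:,0]
    W=np.array([at(P0[c],x,.003)[:2] for x in h],np.float32);print("mat",c,cv2.minAreaRect(W))
E
```

```text
t 25.6833 pos [ 0.5399 -0.2327  0.1032] yaw_y -2.4538 q7 -2.144 gap 0.27 F [ 0.26 -0.2  -2.19] tilt 0.33
shift [ 0.0732  0.0039 -0.0024] turn 0.007810936987484585
scene [(array([ 0.482, -0.182]), 0.86), (array([0.407, 0.294]), 0.57)]
side [(array([0.502, 0.224]), 0.7), (array([0.301, 0.391]), 0.67), (array([ 0.509, -0.211]), 0.59)]
mat scene ((-0.023232996463775635, -0.01191684603691101), (0.23830649256706238, 1.275169849395752), 72.78199768066406)
mat side ((0.4986215829849243, -0.20637726783752441), (0.15179964900016785, 0.15160931646823883), 78.91034698486328)
```

Mat centre (0.499,-0.206), measured size 152 mm (given 150). Shift 15 mm toward its centre, descend, then feel for contact.

Emit:
{"op": "step_arm", "data": {"moves": [[0,[0.01,0.005,-0.006],0],[0,[0.03,0.0095,-0.0115],0],[0,[0.05,0.0095,-0.0115],0],[0,[0.065,0.0095,-0.0115],0],[0,[0.073,0.0095,-0.0115],0],[0,[0.075,0.0095,-0.0115],0],[0,[0.075,0.0095,-0.0115],0],[0,[0.075,0.0095,-0.0115],0]]}}

```text
clock: 26.55
position: [0.5425, -0.2487, 0.0316]
tool_rot: [-0.302, 0.64, -0.302, -0.639]
ft_force: [0.7, -0.2, -2.7]
finger_gap: 0.274
```

Emit:
{"op": "step_arm", "data": {"moves": [[0,[0.0015,0,0],0],[0,[0.0015,0,0],0],[0,[0.003,0,0],0],[0,[0.003,0,0],0],[0,[0.003,0,0],0]]}}

```text
clock: 26.97
position: [0.5418, -0.2483, 0.0279]
tool_rot: [-0.302, 0.639, -0.302, -0.639]
ft_force: [-0.4, -0.1, -2.8]
finger_gap: 0.271
```

Emit:
{"op": "step_arm", "data": {"moves": [[0,[0.0015,0,0],0],[0,[0.0015,0,0],0],[0,[0.0015,0,0],0]]}}

```text
clock: 27.22
position: [0.5416, -0.2483, 0.0261]
tool_rot: [0.302, -0.639, 0.302, 0.639]
ft_force: [-0.4, 0.6, -3.8]
finger_gap: 0.273
```

Emit:
{"op": "step_arm", "data": {"moves": [[0,[0.0015,0,0],0],[0,[0.0015,0,0],0],[0,[0.0015,0,0],0]]}}

```text
clock: 27.47
position: [0.5417, -0.2482, 0.0246]
tool_rot: [0.302, -0.639, 0.302, 0.639]
ft_force: [1.0, -0.6, -3.3]
finger_gap: 0.275
```

Emit:
{"op": "step_arm", "data": {"moves": [[0,[0.0015,0,0],0],[0,[0.0015,0,0],0],[0,[0.003,0,0],0],[0,[0.003,0,0],0],[0,[0.003,0,0],0]]}}

```text
clock: 27.88
position: [0.5417, -0.2483, 0.0216]
tool_rot: [0.302, -0.639, 0.302, 0.639]
ft_force: [-0.5, -0.1, -3.5]
finger_gap: 0.272
```

Emit:
{"op": "step_arm", "data": {"moves": [[0,[0.0015,0,0],0],[0,[0.0015,0,0],0],[0,[0.0015,0,0],0]]}}

```text
clock: 28.13
position: [0.5416, -0.2482, 0.0201]
tool_rot: [0.302, -0.639, 0.302, 0.639]
ft_force: [0.1, -0.2, -4.7]
finger_gap: 0.273
```

Emit:
{"op": "step_arm", "data": {"moves": [[0,[0.0015,0,0],0],[0,[0.0015,0,0],0],[0,[0.0015,0,0],0]]}}

```text
clock: 28.38
position: [0.5417, -0.2482, 0.0187]
tool_rot: [0.302, -0.639, 0.302, 0.639]
ft_force: [-0.2, 0.2, -4.0]
finger_gap: 0.272
```

Emit:
{"op": "step_arm", "data": {"moves": [[0,[0.001,0,0],0],[0,[0.001,0,0],0],[0,[0.001,0,0],0]]}}

```text
clock: 28.63
position: [0.5418, -0.2483, 0.0178]
tool_rot: [-0.302, 0.639, -0.302, -0.639]
ft_force: [-0.4, -0.2, -3.7]
finger_gap: 0.27
```

Emit:
{"op": "step_arm", "data": {"moves": [[0,[0.001,0,0],0],[0,[0.001,0,0],0],[0,[0.001,0,0],0]]}}

```text
clock: 28.88
position: [0.5419, -0.2484, 0.0172]
tool_rot: [-0.302, 0.639, -0.302, -0.639]
ft_force: [-0.4, 0.1, 1.2]
finger_gap: 0.273
```

Emit:
{"op": "step_arm", "data": {"moves": [[0,[0.001,0,0],0],[0,[0.001,0,0],0],[0,[0.001,0,0],0]]}}

```text
clock: 29.13
position: [0.542, -0.2485, 0.0169]
tool_rot: [-0.302, 0.639, -0.302, -0.639]
ft_force: [-2.5, 0.3, 8.6]
finger_gap: 0.274
```

Contact at z≈0.017. Tilt has grown to about 0.25. Release and see whether it rights itself, as it did on the bench.

Emit:
{"op": "step_arm", "data": {"moves": [[0.33,[0,0,0],0],[0.4,[0,0,0],0],[0.5,[0,0,0],0],[0.7,[0,0,0],0],[1,[0,0,0],0],[1,[0,0,0],0],[1,[-0.02,0,0],0],[1,[-0.05,0,0],0],[1,[-0.085,0,0],0],[1,[-0.12,0,0],0],[1,[-0.12,0,0],0],[1,[-0.12,0,0],0]]}}

```text
clock: 30.13
position: [0.5433, -0.2489, 0.1382]
tool_rot: [-0.302, 0.641, -0.302, -0.637]
ft_force: [0.3, 1.1, -1.3]
finger_gap: 0.998
```

```bash
cat > fin.py <<'E'
from plant import r
from fit import *
np.set_printoptions(precision=4,suppress=True)
go(r,[.54,-.25,.1],-2.4616)
P={c:r.read_camera(c) for c in("scene","side","wrist")}
H=np.array([.505,-.202]);yaw=-.89
def parts5(v):  # x,y,yaw,tilt about the face's handle-side edge, upright when 0
    d=np.array([np.cos(v[2]),np.sin(v[2]),0]);n=np.array([-d[1],d[0],0]);piv=np.array([v[0],v[1],.003])+d*.022
    M=Ro.from_rotvec(n*v[3]).as_matrix().T
    return [piv+(X-piv)@M for X in mallet_parts(v[:3])]
obs=[]
for c,p in P.items():
    for l,z in(("mallet_face",.003),("mallet_grip",.048)): print(c,l,[(at(p,d["uv"],z)[:2],round(d["score"],2)) for d in r.place_of(p,l)[:3]])
    o=r.outline_of(p,"mallet")
    for d in o:
        m=mask(p,mallet_parts([*H,yaw])).astype(bool);iou=(m&d["region"]).sum()/(m|d["region"]).sum()
        if iou>.3:
            print(c,"iou",round(iou,3));obs.append((p,d["region"]))
            print({t:round(min(cost([H[0]+a,H[1]+b,yaw,t],[obs[-1]],parts5) for a in(-.006,0,.006) for b in(-.006,0,.006)),3) for t in(-.1,0,.1,.2,.25)});break
f=fit([*H,yaw,.05],obs,parts5,[.008,.008,.06,.1]);print("x y yaw tilt",f.x,f.fun)
E
python3 fin.py
```

```text
t 30.1333 pos [ 0.5433 -0.2489  0.1382] yaw_y -2.4541 q7 -2.116 gap 0.998 F [ 0.32  1.12 -1.25] tilt 0.3
shift [0.0382 0.0033 0.0014] turn 0.00749119834828571
scene mallet_face [(array([ 0.4946, -0.2033]), 0.74), (array([0.3287, 0.3444]), 0.62)]
scene mallet_grip [(array([ 0.5454, -0.2569]), 0.93), (array([0.2743, 0.2939]), 0.86)]
scene iou 0.683
{-0.1: np.float64(0.309), 0: np.float64(0.292), 0.1: np.float64(0.327), 0.2: np.float64(0.474), 0.25: np.float64(0.544)}
side mallet_face [(array([ 0.502 , -0.2018]), 0.91), (array([0.325, 0.346]), 0.62)]
side mallet_grip [(array([ 0.5449, -0.2374]), 0.85), (array([0.2743, 0.303 ]), 0.55)]
side iou 0.839
{-0.1: np.float64(0.114), 0: np.float64(0.067), 0.1: np.float64(0.066), 0.2: np.float64(0.162), 0.25: np.float64(0.215)}
wrist mallet_face [(array([ 0.5002, -0.1968]), 0.89)]
wrist mallet_grip [(array([ 0.5434, -0.2514]), 0.74)]
wrist iou 0.883
{-0.1: np.float64(0.044), 0: np.float64(0.075), 0.1: np.float64(0.052), 0.2: np.float64(0.125), 0.25: np.float64(0.164)}
x y yaw tilt [ 0.5014 -0.1978 -0.8869  0.0179] 0.334047819120739
```

It righted itself: tilt ≈0.02, face (0.501,-0.198), about 8 mm from the mat centre. Retreat up and do a last check with a clearer view.

Emit:
{"op": "step_arm", "data": {"moves": [[1,[-0.03,0,0],0],[1,[-0.06,0,0],0],[1,[-0.09,0,0],0],[1,[-0.12,0,-0.02],0],[1,[-0.12,0,-0.05],0],[1,[-0.12,0,-0.08],0],[1,[-0.12,0,-0.08],0],[1,[-0.12,0,-0.08],0],[1,[-0.12,0,-0.08],0]]}}

```text
clock: 31.48
position: [0.5921, -0.3094, 0.255]
tool_rot: [0.302, -0.639, 0.302, 0.64]
ft_force: [-0.2, -0.3, -0.2]
finger_gap: 0.998
```

```bash
python3 fin.py | tail -12; python3 - <<'E'
from plant import r
from h import *
P0=pickle.load(open("p0.pkl","rb"))
for c in("scene","side"):
    p=r.read_camera(c)
    for l in("cap_blue","cap_orange","cap_white","medium_bottle","small_bottle","tube_rack","tip_box"): print(c,l,[np.round(d["uv"]).tolist() for d in r.place_of(p,l)[:2]])
    df=cv2.absdiff(cv2.GaussianBlur(p["pixels"],(5,5),0),cv2.GaussianBlur(P0[c]["pixels"],(5,5),0)).max(2)
    for n,X in dict(medium=(.42,.155,.08),small=(.693,.131,.05),rack=(.642,.272,.05),tip=(.343,-.203,.04),blue=(.517,.239,.113),orange=(.547,.16,.113),white=(.578,.082,.113)).items():
        u,v=proj(p,X).astype(int);w=12 if X[2]>.1 else 22;print(n,round(float((df[v-w:v+w,u-w:u+w]>40).mean()),3),end="; ")
    print()
E
```

```text
scene mallet_grip [(array([ 0.546 , -0.2499]), 0.93), (array([0.2729, 0.2919]), 0.76), (array([ 0.5253, -0.1998]), 0.49)]
scene iou 0.83
{-0.1: np.float64(0.127), 0: np.float64(0.086), 0.1: np.float64(0.107), 0.2: np.float64(0.284), 0.25: np.float64(0.372)}
side mallet_face [(array([0.3262, 0.3372]), 0.96), (array([ 0.5046, -0.2008]), 0.95), (array([0.4177, 0.1554]), 0.39)]
side mallet_grip [(array([ 0.5567, -0.2572]), 0.89)]
side iou 0.845
{-0.1: np.float64(0.1), 0: np.float64(0.064), 0.1: np.float64(0.076), 0.2: np.float64(0.172), 0.25: np.float64(0.221)}
wrist mallet_face [(array([ 0.505 , -0.1984]), 0.75)]
wrist mallet_grip [(array([ 0.545 , -0.2527]), 0.6)]
wrist iou 0.895
{-0.1: np.float64(0.026), 0: np.float64(0.046), 0.1: np.float64(0.033), 0.2: np.float64(0.106), 0.25: np.float64(0.15)}
x y yaw tilt [ 0.5023 -0.1992 -0.8902 -0.003 ] 0.12821680913426964
scene cap_blue [[464.0, 222.0]]
scene cap_orange [[432.0, 240.0], [231.0, 319.0]]
scene cap_white [[398.0, 267.0], [465.0, 220.0]]
scene medium_bottle [[392.0, 241.0]]
scene small_bottle [[442.0, 345.0], [392.0, 303.0]]
scene tube_rack [[495.0, 305.0]]
scene tip_box [[213.0, 259.0]]
medium 0.0; small 0.0; rack 0.0; tip 0.0; blue 0.0; orange 0.0; white 0.0; 
side cap_blue [[248.0, 296.0]]
side cap_orange [[267.0, 308.0], [267.0, 261.0]]
side cap_white [[272.0, 242.0]]
side medium_bottle [[325.0, 330.0]]
side small_bottle [[221.0, 282.0], [264.0, 262.0]]
side tube_rack [[195.0, 332.0]]
side tip_box [[423.0, 250.0]]
medium 0.0; small 0.0; rack 0.0; tip 0.0; blue 0.0; orange 0.0; white 0.0;
```

```bash
python3 -c "
from plant import r
print(r.hand_in())"
```

```text
the job is handed in; nothing more can be done
None
```

The blue pestle took four sharp blows, the mallet is back standing on the sea-green mat, and the job is handed in. The clock read about 32 s of the 54 s allowed at the last check. No verdict was reported.

- **Mallet used:** the right-hand one, on the mat. The look-alike behind the pulverisers was left alone.
- **Blows:** each was commanded at about 0.3 m/s, with the mallet lifted 4 cm or more clear after every one.
    - On blows 1, 3 and 4 the wrist force (14–16.5 N net) exceeded the spring's 8.5 N, so the pestle was on its stop. I pressed a few mm further at the end of each blow to confirm this.
    - On blow 2 the force was only about 7.5 N net, though the picture suggested the pestle was down. I added the fourth blow for that reason.
- **Mallet turning in the grip:** at the fixed grip force the mallet tilted a little more with each blow. After blow 2 it was at about 0.2 rad, so I stood it on the free bench, let it right itself and regripped it 60 mm from the head. At the start of the blows I estimated the tilt at 0 to 0.09 rad. When it was set back on the mat it was about 0.25 rad before release, and it righted itself.
- **Last checks:**
    - The mallet stands with a fitted tilt of about 0, its face at (0.502, -0.199), roughly 8 mm from the mat centre. The wrist camera alone fitted a small tilt (up to 0.1 rad) slightly better than zero.
    - The image areas around the three caps and the four bystanders are unchanged from the start in both fixed cameras.
    - The gripper is open and clear of everything.

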